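Fill the rusk jar from the pan and screw its lid on

TASK

Pick the stray cake rusks up off the cutting board and put them in the steel pan with the others, then carry the pan level to the clear jar and tip all the rusks into the jar over the pan's spout, and set the empty pan back flat on its cork mat. Then close the jar: set the red lid on level, turn it back (anticlockwise) until it drops onto the thread start, and tighten it clockwise until it stops. Do not let the other things on the bench be shoved about.

Things in the scene. Friction and masses are not known exactly. Their poses are not given: they have to be found in the camera images.
- rusk1: one of up to seven hard golden-brown layered cake rusks, a block 24 (its x) by 20 (its y) by 18 mm (its z), 12 g; origin at the block's centre; starts in the pan when present (absent ones read None)
- rusk2: one of up to seven hard golden-brown layered cake rusks, a block 24 (its x) by 20 (its y) by 18 mm (its z), 12 g; origin at the block's centre; starts in the pan when present (absent ones read None)
- rusk3: one of up to seven hard golden-brown layered cake rusks, a block 24 (its x) by 20 (its y) by 18 mm (its z), 12 g; origin at the block's centre; starts in the pan when present (absent ones read None)
- rusk4: one of up to seven hard golden-brown layered cake rusks, a block 24 (its x) by 20 (its y) by 18 mm (its z), 12 g; origin at the block's centre; starts in the pan when present (absent ones read None)
- rusk5: one of up to seven hard golden-brown layered cake rusks, a block 24 (its x) by 20 (its y) by 18 mm (its z), 12 g; origin at the block's centre; starts on the wooden cutting board (110 x 260 mm, 10 mm thick), lying flat, when present (absent ones read None)
- rusk6: one of up to seven hard golden-brown layered cake rusks, a block 24 (its x) by 20 (its y) by 18 mm (its z), 12 g; origin at the block's centre; starts on the wooden cutting board (110 x 260 mm, 10 mm thick), lying flat, when present (absent ones read None)
- rusk7: one of up to seven hard golden-brown layered cake rusks, a block 24 (its x) by 20 (its y) by 18 mm (its z), 12 g; origin at the block's centre; starts on the wooden cutting board (110 x 260 mm, 10 mm thick), lying flat, when present (absent ones read None)
- pan: polished steel pan, 180 mm long (x), 62 wide (y), 3 mm floor and walls; walls 28 mm high on the long sides and at the +x end, open at the -x end (spout). Origin at the centre of the underside; 0.22 to 0.37 kg. A wooden grip bar bridges its middle: 12 mm thick along x, 62 along y, 50 to 78 mm above the underside; take it from above at 64 mm, fingers closing along the pan's x
- pan_spout (a point): middle of the floor's edge at the pan's open (-x) end, 90 mm from its origin. Rusks slide along the pan once it slopes 15 to 20 degrees, and pass freely under the grip bar; a slope of 40 degrees empties it
- pan_mat: cork mat where the pan belongs and stands at the start, fixed, 210 (x) by 100 (y) by 8 mm; origin at the centre of its underside
- jar: clear straight jar, 104 mm outside diameter, fast in a fixed grey base 150 mm square, 14 mm thick; origin under the base's centre, z up; rim 144 mm above it. Round the neck, 3 to 19 mm below the rim, run three white sloping threads 120 degrees apart (120 mm across them), each 60 degrees long, with an upright stop post at the low, clockwise end, and a gap before the next
- jar_mouth (a point): centre of the jar's mouth at rim height; the opening is 96 mm across, the inner floor about 130 mm below
- lid: red screw lid, 133 mm across, 24 mm high without its bar, right way up on a 4 mm pad; origin at the centre of the skirt's lower edge, z up; 0.10 to 0.17 kg. A bar on top, 62 mm along the lid's x, 14 thick along its y, stands 24 to 54 mm above the origin: grip it from above, TCP at 47 mm, fingers closing along the lid's y; loose grip with 2 mm play lets the lid drop while turned
- lid_lug (a point): one of the lid's three inward lugs (on its +x side, 60 mm from its axis, 3.5 mm above its lower edge; others 120 degrees round). Sideways play on the neck 3 mm. At a chance angle the lugs rest on top of the threads, the lid 10 to 16 mm too high; turned back (anticlockwise from above) up to about 90 degrees they reach the gaps and the lid drops until its top rests on the rim
- jar_stop0 (a point): where a lug's centre is when the lid is tight, against a stop post, 60 mm from the jar's axis, 16.5 mm below the rim (any lug, any stop). From the dropped place (lid origin 20 mm below the rim) the lid turns clockwise 60 to 90 degrees to get there; farther back than the gap is blocked by posts, as is clockwise turning while the lugs ride on top
- jar_stop1 (a point): where a lug's centre is when the lid is tight, against a stop post, 60 mm from the jar's axis, 16.5 mm below the rim (any lug, any stop). From the dropped place (lid origin 20 mm below the rim) the lid turns clockwise 60 to 90 degrees to get there; farther back than the gap is blocked by posts, as is clockwise turning while the lugs ride on top
- jar_stop2 (a point): where a lug's centre is when the lid is tight, against a stop post, 60 mm from the jar's axis, 16.5 mm below the rim (any lug, any stop). From the dropped place (lid origin 20 mm below the rim) the lid turns clockwise 60 to 90 degrees to get there; farther back than the gap is blocked by posts, as is clockwise turning while the lugs ride on top
- sugar_jar: bystander, not to be disturbed: sugar jar, 60 mm across, 100 mm high; origin at its underside's centre
- mug: bystander, not to be disturbed: white mug, 72 mm across, 85 mm high; origin at its underside's centre
- ramekin: bystander, not to be disturbed: blue ramekin, 70 mm across, 40 mm high; origin at its underside's centre
- pastry_brush: bystander, not to be disturbed: pastry brush, 200 mm long, lying; origin at its underside's centre
- spatula: bystander, not to be disturbed: spatula, 280 mm long, lying; origin at its underside's centre
- timer: bystander, not to be disturbed: white timer, 30 x 70 x 60 mm; origin at its underside's centre
- cake_ring: bystander, not to be disturbed: round cake, 70 mm across, 25 mm high; origin at its underside's centre
Mind the look-alikes: they are no part of the job. There is more than one size of the pan; the job needs the largest.

How it is judged:
On the way, in this order (a step that is already met when the one before it is completed fails the run):
1. all rusks are together in the pan (x of rusk1 in the frame of pan between -0.092 and 0.092 m and y of rusk1 in the frame of pan between -0.031 and 0.031 m and z of rusk1 in the frame of pan between 0 and 0.06 m and x of rusk2 in the frame of pan between -0.092 and 0.092 m and y of rusk2 in the frame of pan between -0.031 and 0.031 m and z of rusk2 in the frame of pan between 0 and 0.06 m and x of rusk3 in the frame of pan between -0.092 and 0.092 m and y of rusk3 in the frame of pan between -0.031 and 0.031 m and z of rusk3 in the frame of pan between 0 and 0.06 m and x of rusk4 in the frame of pan between -0.092 and 0.092 m and y of rusk4 in the frame of pan between -0.031 and 0.031 m and z of rusk4 in the frame of pan between 0 and 0.06 m and x of rusk5 in the frame of pan between -0.092 and 0.092 m and y of rusk5 in the frame of pan between -0.031 and 0.031 m and z of rusk5 in the frame of pan between 0 and 0.06 m and x of rusk6 in the frame of pan between -0.092 and 0.092 m and y of rusk6 in the frame of pan between -0.031 and 0.031 m and z of rusk6 in the frame of pan between 0 and 0.06 m and x of rusk7 in the frame of pan between -0.092 and 0.092 m and y of rusk7 in the frame of pan between -0.031 and 0.031 m and z of rusk7 in the frame of pan between 0 and 0.06 m), for 0.2 s.
2. the pan is tipped, spout down, above the jar's mouth (angle between pan's own z axis and vertical above 0.35 rad and horizontal distance between pan_spout and jar_mouth below 0.08 m and z of pan_spout in the frame of jar_mouth above -0.03 m), for 0.05 s.
3. all rusks are in the jar (horizontal distance between each of rusk1, rusk2, rusk3, rusk4, rusk5, rusk6, rusk7 and jar below 0.048 m and z of each of rusk1, rusk2, rusk3, rusk4, rusk5, rusk6, rusk7 in the frame of jar_mouth below -0.015 m and z of each of rusk1, rusk2, rusk3, rusk4, rusk5, rusk6, rusk7 in the frame of jar above 0.014 m), for 0.2 s.
4. the lid has dropped level over the neck onto the rim (z of lid in the frame of jar_mouth below -0.0165 m and horizontal distance between lid and jar below 0.006 m and angle between lid's own z axis and vertical below 0.05 rad), for 0.1 s.
At the end, for the whole second after the job is handed in: Every rusk is in the jar below the rim; the lid is level (within 0.05 rad), down on the rim (origin at least 16.5 mm below it), centred within 6 mm, and turned clockwise home (a lug within 10 mm of a stop); the pan stands level on its mat, its centre within 60 mm of the mat's; all at rest (all of step 3 and all of step 4 and (distance between lid_lug and jar_stop0 below 0.01 m or distance between lid_lug and jar_stop1 below 0.01 m or distance between lid_lug and jar_stop2 below 0.01 m) and horizontal distance between pan and pan_mat below 0.06 m and angle between pan's own z axis and vertical below 0.06 rad and z of pan in the frame of pan_mat between 0.004 and 0.014 m and linear speed of each of pan, lid below 0.02 m/s); the robot touches nothing.
It fails at once if the pan is tilted by more than 0.4 rad while its centre is more than 0.24 m from the jar's axis (angle between pan's own z axis and vertical above 0.4 rad and horizontal distance between pan and jar above 0.24 m).
It fails at once if a bystander is moved more than 5 cm (distance of any of sugar_jar, mug, ramekin, pastry_brush, spatula, timer, cake_ring from where it was at the start of the episode above 0.05 m).
Of rusk1, rusk2, rusk3, rusk4 only 2 to 4 are there at a start; the rules pass over those that are not, and their reading is None.
Of rusk5, rusk6, rusk7 only 1 to 3 are there at a start; the rules pass over those that are not, and their reading is None.
At some moment in a run one of rusk5, rusk6, rusk7, lid may be knocked a few centimetres aside while the robot is not near it.
It also fails if it takes over 210 s, if anything falls off the work surface, if the arm or the gripper's body presses on something with over 40 N, if the wrist force passes 120 N, or if a joint passes its speed limit or range.

ROBOT

A 7-joint arm with a two-finger parallel gripper is mounted at the origin on the work surface. World frame = base frame: x ahead of the robot, y to its left, z up, the work surface at z = 0. Lengths are in m, angles in rad, forces in N, time in s.
With the tool pointing down it reaches from about 0.425 to 0.875 m from the base axis. Payload 4.7 kg.
Tool frame: the origin (TCP) lies between the finger pads, 19 mm behind the fingertips; this is the grasp point; z points along the fingers, y is the line along which they close (so a half turn about z gives the same grasp; the last joint's range is limited). The gripper opens to 87 mm and grips with 3 to 60 N. Pads are 19 mm wide; open, the fingers measure 117 mm over their backs; the gripper's body (75 mm by 190 mm) begins 51 mm behind the grasp point.
Start: joints at [0.014, 0.321, -0.07, 1.45, 0.023, 1.371, -0.057], TCP at [0.65, -0, 0.241] pointing down, gripper open.
Joint ranges: [-2.86, 2.86], [-0.3, 2.09], [-1.38, 1.24], [0.06, 2.45], [-1.56, 4.7], [0.09, 2.05], [-2.69, 2.69]. Speed limits (rad/s): [2.57, 2.57, 3.14, 3.14, 3.14, 3.14, 3.14].

INTERFACE

Orientations are given as a rotation vector (axis times angle).
In Python, from bench import ctrl gives the robot as it stands.
- The arm moves only by the tool move_arm, never from a script. Its argument "increments" is text: rows parted by semicolons, each of 7 numbers parted by spaces: the shift along the world's x, y, z in mm, then the turn, a rotation vector about the world's x, y, z in degrees, then the closure in counts, from 0 (fully open) to 255 (shut). A call has exactly 8 rows; each row shifts and turns the commanded pose from where the row before left it; what a row does not reach is not made up. A row lasts 1/12 s, in which the tool goes at most 41.7 mm and 7.16 degrees, less where a joint would pass 70% of its speed; a pose out of reach is approached as far as the arm can. A call with a gripper value outside its range is refused whole. The fingers move at their own pace and stop on an object; "grip_force" is the grip in N (left out, the last holds). Time passes only in rows, so rows that do not move let the fingers close, or fill a call up. It gives the time, the measured TCP pose, the force, the opening and the grip force at its end, in the units of the state.
- ctrl.get_state(): the state, without advancing time (a new reading comes with each control period).
- ctrl.get_image(name): name is "scene" or "side" or "wrist"; returns a dict with "frame" (384x512x3 uint8, red, green, blue), "depth" (384x512 float32, m along the optical axis (not along the pixel's ray), 0 where there is no reading), "fx", "fy", "cx", "cy" (pixels), "position" and "orientation" of the camera in the world. Camera axes: x right, y down, z forward; pixel columns grow to the right and rows downward; lengths in m; the calibration is good to about 2 mm. A picture is of the moment at which its call begins.
- ctrl.close_job(): hands the job in; it is judged then, once.
Trained networks look in a picture, given as the dict that the camera call returned (one of the last four; its "shot" number tells which), for a name from the list of things; names that differ only in an ending like _2 or _b are one class to them, and where a whole thing is asked for, a point or a joint stands for the part that bears it (a point fixed in the world has none). Each returns a list of dicts, best first, with "score" (0 to 1); they miss things now and then, are a little off and sometimes report something else, mostly with a low value. They report only what shows in the picture. A call takes as long as a camera call. They do not tell look-alikes from the thing itself.
- ctrl.find_in(target, picture): "centre" ([x, y, z] in m, in world coordinates, good to about 4 mm: the middle of the surface that is visible of it).
- ctrl.silhouettes(target, picture): "region" (384x512 bool, what is visible of it).
The state is a dict: "time": time; "joint_positions": joint angles; "qd": joint speeds; "joint_torque": joint torques, N m; "position": TCP position; "tool_rot": TCP orientation; "ft_force": force on the tool from outside, world axes, zero at the start; "torque": the same for the moment, N m; "grip_width": opening from 0.0 (shut) to 1.0 (fully open); "grip_force": force on a finger pad.
Only numpy, scipy, OpenCV 4.12 (cv2) and the standard library are available. Lean on these libraries where they do the work, as an engineer would, in place of code of your own. Each camera call takes 0.05 s, during which the arm holds its last target. There are 200 camera calls.

## Working session

There is one attempt and no reset: what is moved stays moved. The work goes in short steps, Python scripts to look and compute and a tool call to move; the robot and the scene stay as the last step left them, time stands still between calls to the robot, and variables do not carry over. Pictures are saved under pics/ and viewed, at most 14 in all, crops included, and the job is handed in when it is done.

Besides the shell and the picture viewer there is one more tool, called as name(argument=value, ...) on one line, values as JSON. move_arm: Moves the arm, as the interface text tells. Its arguments: {"type":"object","properties":{"increments":{"type":"string"},"grip_force":{"type":"number"}},"required":["increments"]}

```bash
mkdir -p pics; cat > h.py <<'E'
import numpy as np, cv2
from scipy.spatial.transform import Rotation as R
from bench import ctrl
def Rm(o):
    o=np.array(o)
    if o.shape==(3,3): return o
    return (R.from_rotvec(o) if o.size==3 else R.from_quat(o)).as_matrix()
def cloud(p):
    d=p["depth"]; v,u=np.mgrid[:d.shape[0],:d.shape[1]]
    c=np.stack([(u-p["cx"])/p["fx"]*d,(v-p["cy"])/p["fy"]*d,d],-1)
    w=c@Rm(p["orientation"]).T+np.array(p["position"])
    w[d<=0]=np.nan
    return w
def proj(p,x):
    c=(np.array(x)-p["position"])@Rm(p["orientation"])
    return (c[0]/c[2]*p["fx"]+p["cx"],c[1]/c[2]*p["fy"]+p["cy"])
def save(p,n,box=None,s=1):
    f=p["frame"][:,:,::-1]
    if box: f=f[box[1]:box[3],box[0]:box[2]]
    cv2.imwrite("pics/"+n,cv2.resize(f,None,fx=s,fy=s,interpolation=cv2.INTER_CUBIC))
E
python3 - <<'E'
from h import *
p=ctrl.get_image("scene"); save(p,"s0.png",None,1.5)
print(p["orientation"],p["position"],p["fx"])
for n in "rusk1 rusk5 pan pan_mat jar lid sugar_jar mug ramekin pastry_brush spatula timer cake_ring".split():
    for r in ctrl.find_in(n,p)[:8]: print(n,round(r["score"],2),np.round(r["centre"],3),np.round(proj(p,r["centre"])))
q=ctrl.get_image("side"); save(q,"d0.png",None,1.5)
print(ctrl.get_state())
E
```

```text
[-0.79494912 -2.74202759  0.87836039] [0.8144573  0.59675497 0.98421481] 346.91337438054046
rusk1 0.58 [0.414 0.27  0.028] [313. 244.]
rusk1 0.53 [ 0.632 -0.091  0.03 ] [196. 194.]
rusk5 0.58 [0.414 0.27  0.028] [313. 244.]
rusk5 0.53 [ 0.632 -0.091  0.03 ] [196. 194.]
pan 0.79 [0.477 0.263 0.009] [294. 255.]
pan 0.7 [0.329 0.553 0.007] [399. 310.]
pan 0.56 [0.262 0.36  0.003] [368. 247.]
pan_mat 0.68 [0.46  0.266 0.006] [299. 254.]
pan_mat 0.39 [0.465 0.03  0.058] [257. 192.]
jar 0.63 [ 0.429 -0.255  0.03 ] [225. 141.]
jar 0.46 [ 0.669 -0.33   0.071] [155. 147.]
lid 0.2 [0.467 0.03  0.056] [256. 193.]
sugar_jar 0.7 [0.674 0.301 0.105] [245. 288.]
mug 0.74 [ 0.67  -0.329  0.069] [155. 147.]
mug 0.43 [0.42  0.248 0.029] [307. 240.]
ramekin 0.22 [ 0.432 -0.255  0.03 ] [224. 141.]
pastry_brush 0.97 [0.505 0.424 0.019] [320. 304.]
pastry_brush 0.28 [0.461 0.036 0.06 ] [259. 193.]
spatula 0.76 [0.698 0.474 0.008] [273. 361.]
spatula 0.56 [0.462 0.27  0.008] [300. 255.]
timer 0.57 [0.762 0.194 0.059] [198. 279.]
cake_ring 0.92 [ 0.742 -0.18   0.025] [156. 191.]
cake_ring 0.53 [0.463 0.037 0.059] [259. 193.]
{'time': 0.75, 'joint_positions': array([ 0.01405913,  0.32097185, -0.07009578,  1.45047523,  0.0225953 ,
        1.37081736, -0.05686088]), 'qd': array([-3.87320625e-04,  4.51503501e-04, -4.63757998e-04,  2.19102449e-04,
        2.08354599e-04, -3.17640399e-05, -7.46774160e-04]), 'joint_torque': array([-2.29545949e-04, -4.91002035e+01, -4.03271103e-01, -3.12737560e+01,
       -6.36565522e-02,  3.35545745e-02,  3.24201687e-05]), 'position': array([6.50023568e-01, 1.30885279e-06, 2.41317242e-01]), 'tool_rot': array([2.22125944e+00, 2.22146717e+00, 8.30363453e-05]), 'ft_force': array([-0.38745864,  0.2058013 , -0.27478461]), 'torque': array([ 0.02494767, -0.01822936,  0.00013738]), 'grip_force': 0.0, 'grip_width': 1.0056380172780695}
```

View pics/s0.png

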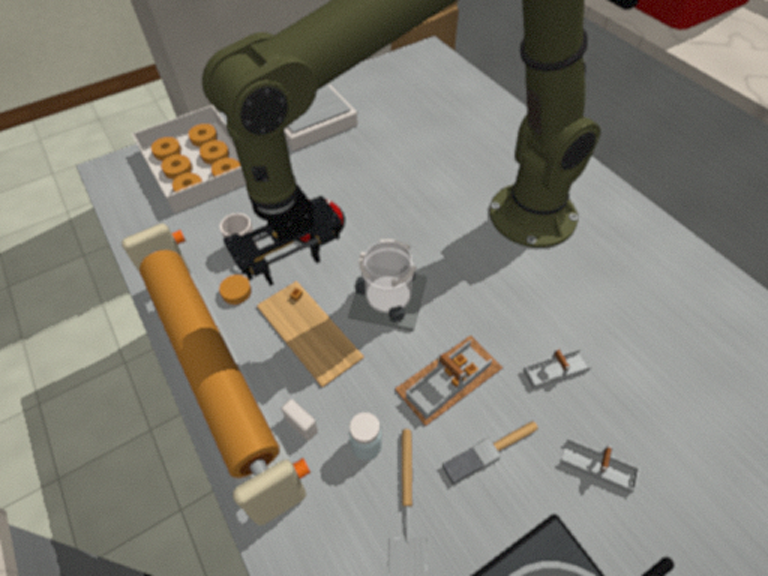

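View pics/d0.png

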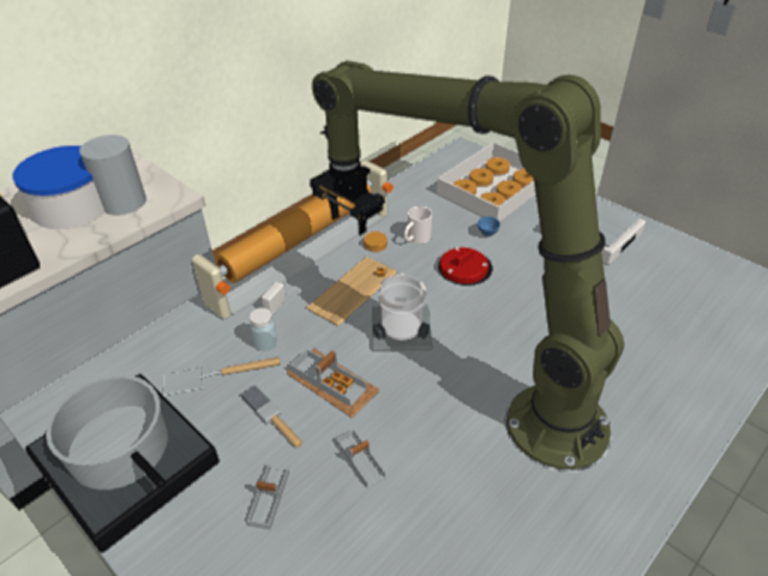

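Scene picture: the largest pan, holding rusks, is on the cork mat at (300,253). Two smaller empty pans are at (372,246) and (399,310). The jar is at (258,193) and one stray rusk is on the board at (197,194). In the side picture the red lid is at (310,177). The pan on the cork mat is the one I need; I'll enlarge it and measure.

```bash
python3 - <<'E'
from h import *
q=ctrl.get_image("side"); p=ctrl.get_image("scene"); w=ctrl.get_image("wrist")
a=cv2.resize(p["frame"][210:290,250:345],(475,400),interpolation=2)
b=cv2.resize(q["frame"][160:280,170:300],(433,400),interpolation=2)[:, :325]
c=cv2.resize(w["frame"],(400,300))
cc=np.zeros((600,800,3),np.uint8); cc[:300,:356]=cv2.resize(a,(356,300)); cc[:300,400:725]=cv2.resize(q["frame"][160:280,170:300],(325,300),interpolation=2); cc[300:,:400]=c
cc[300:,400:]=cv2.resize(q["frame"][130:250,220:380],(400,300),interpolation=2)
cv2.imwrite("pics/c1.png",cc[:,:,::-1])
for nm,im in(("scene",p),("side",q)):
    C=cloud(im)
    box=(C[...,0]>.32)&(C[...,0]<.58)&(C[...,1]>.15)&(C[...,1]<.38)
    m=box&(C[...,2]>.066)&(C[...,2]<.1); P=C[m]; print(nm,"bar",len(P),P.mean(0).round(4),np.percentile(P,[5,95],0).round(3))
    print(" minrect",cv2.minAreaRect(P[:,:2].astype(np.float32)*1000))
    hsv=cv2.cvtColor(im["frame"],cv2.COLOR_RGB2HSV)
    m=box&(C[...,2]>.003)&(C[...,2]<.02); P=C[m]; print(" mat+floor",cv2.minAreaRect(P[:,:2].astype(np.float32)*1000))
    m=box&(C[...,2]>.003)&(C[...,2]<.06); P=C[m]; print(" all",cv2.minAreaRect(P[:,:2].astype(np.float32)*1000))
    red=(hsv[...,1]>150)&((hsv[...,0]<6)|(hsv[...,0]>174))&(C[...,2]<.09)&(C[...,2]>0.01)&(C[...,0]<1)&(C[...,0]>.2)&(C[...,1]>-.5)
    P=C[red]
    if len(P)>20: print(" lid",len(P),cv2.minAreaRect(P[:,:2].astype(np.float32)*1000),"bar",cv2.minAreaRect(P[P[:,2]>.047][:,:2].astype(np.float32)*1000),(P[:,2]>.047).sum(), P[:,2].max())
    m=(abs(C[...,0]-.46)<.13)&(abs(C[...,1]-.02)<.13)&(C[...,2]<.2)
    b=m&(C[...,2]>.008)&(C[...,2]<.02);print(" base",b.sum(),cv2.minAreaRect(C[b][:,:2].astype(np.float32)*1000))
    t=m&(C[...,2]>.12)&(C[...,2]<.15);print(" rim",t.sum(),cv2.minEnclosingCircle(C[t][:,:2].astype(np.float32)*1000) if t.sum() else 0)
    for n in("rusk1","lid","jar","pan"):
        for r in ctrl.find_in(n,im)[:8]: print(n,round(r["score"],2),np.round(r["centre"],3),np.round(proj(im,r["centre"])))
for r in ctrl.find_in("rusk1",w): print("w",r["centre"],r["score"],proj(w,r["centre"]))
E
```

```text
scene bar 136 [0.4635 0.2677 0.0815] [[0.455 0.238 0.068]
 [0.47  0.295 0.089]]
 minrect ((461.803466796875, 265.08294677734375), (13.771469116210938, 62.66371154785156), 6.624956130981445)
 mat+floor ((450.126220703125, 265.0127258300781), (259.7289733886719, 228.9212188720703), 0.10709434002637863)
 all ((450.126220703125, 265.0127258300781), (259.7289733886719, 228.9212188720703), 0.10709434002637863)
 lid 47 ((472.851318359375, -246.10548400878906), (126.03425598144531, 52.77147674560547), 22.41807746887207) bar ((0.0, 0.0), (0.0, 0.0), 0.0) 0 0.03314763863909331
 base 696 ((486.5254211425781, 51.203460693359375), (252.08160400390625, 154.4185791015625), 40.1904411315918)
 rim 481 ((450.43048095703125, 19.166767120361328), 61.395355224609375)
rusk1 0.53 [ 0.632 -0.091  0.031] [196. 194.]
rusk1 0.37 [0.419 0.248 0.029] [307. 240.]
lid 0.63 [0.692 0.47  0.008] [274. 359.]
lid 0.6 [0.46  0.268 0.006] [300. 254.]
jar 0.85 [0.464 0.033 0.058] [258. 193.]
pan 0.9 [0.477 0.262 0.01 ] [294. 255.]
pan 0.81 [0.259 0.362 0.004] [370. 246.]
pan 0.62 [0.326 0.555 0.006] [400. 310.]
side bar 9
[... 684 characters left out ...]
 (241.70620727539062, 152.2596893310547), 42.968990325927734)
 rim 349 ((456.7474365234375, 28.04462242126465), 65.34193420410156)
rusk1 0.67 [0.75  0.192 0.047] [183. 197.]
rusk1 0.4 [0.442 0.259 0.03 ] [224. 251.]
lid 0.8 [ 0.474 -0.256  0.026] [309. 177.]
jar 0.87 [0.436 0.04  0.061] [268. 213.]
jar 0.45 [0.464 0.265 0.018] [219. 251.]
jar 0.15 [0.395 0.29  0.009] [227. 267.]
pan 0.84 [ 0.321  0.557 -0.   ] [181. 334.]
pan 0.76 [0.461 0.267 0.016] [219. 252.]
pan 0.55 [0.252 0.366 0.002] [241. 307.]
w [0.6273, -0.0847, 0.0309] 0.8 (np.float64(239.2908033691724), np.float64(237.8547220097432))
w [0.4942, -0.2111, 0.0134] 0.39 (np.float64(147.43482993301882), np.float64(315.13771177434387))
```

View pics/c1.png

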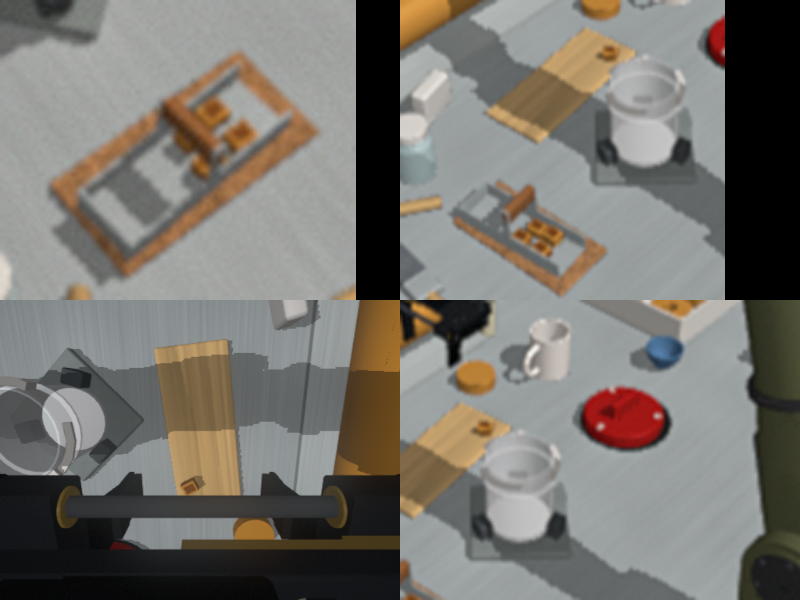

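Crop: the mat pan is long and walled, with the open spout toward the robot (-x). It holds 3–4 rusks beside the bar and is the largest of the three. One rusk is on the board, and the lid bar lies along world y. Next I'll measure the rusk's orientation and the jar's axis.

```bash
python3 - <<'E'
from h import *
from scipy.optimize import least_squares
ims={n:ctrl.get_image(n) for n in("wrist","scene","side")}
print("cam",ims["wrist"]["position"],Rm(ims["wrist"]["orientation"]).round(2).tolist())
for n,im in ims.items():
    C=cloud(im); d=im["frame"].astype(int)
    b=(abs(C[...,0]-.63)<.04)&(abs(C[...,1]+.088)<.04)&(C[...,2]>.019)&(C[...,2]<.05)
    P=C[b]; print(n,"rusk",len(P),P[:,:].mean(0).round(4),np.median(P[:,2]),cv2.minAreaRect(P[:,:2].astype(np.float32)*1000) if len(P)>3 else 0)
    m=(abs(C[...,0]-.46)<.13)&(abs(C[...,1]-.02)<.13)
    t=m&(C[...,2]>.136)&(C[...,2]<.155); P=C[t]
    if len(P)>20:
        f=least_squares(lambda c:np.hypot(P[:,0]-c[0],P[:,1]-c[1])-c[2],[.457,.025,.05],loss="soft_l1",f_scale=.003); print(" rim",len(P),f.x.round(4),np.percentile(P,[2,98],0).round(3).tolist())
    b=m&(C[...,2]>.009)&(C[...,2]<.019)&(d.max(-1)<135)
    # base square: only points within 110mm
    b&=(np.hypot(C[...,0]-.457,C[...,1]-.025)<.115)
    print(" base",b.sum(),cv2.minAreaRect(C[b][:,:2].astype(np.float32)*1000))
E
```

```text
cam [0.65017085 0.07231077 0.38548401] [[1.0, 0.0, 0.0], [0.0, -0.96, -0.26], [0.0, 0.26, -0.96]]
wrist rusk 320 [ 0.6308 -0.0883  0.0274] 0.028375901826696304 ((630.3826904296875, -90.15262603759766), (24.614025115966797, 19.886247634887695), 26.52235984802246)
 rim 2242 [0.4537 0.0196 0.0516] [[0.452, -0.022, 0.136], [0.512, 0.076, 0.145]]
 base 4933 ((454.16522216796875, 19.966758728027344), (149.1878204345703, 149.5186004638672), 43.89824295043945)
scene rusk 47 [ 0.6292 -0.0888  0.0271] 0.027588239155350802 ((628.1332397460938, -90.50546264648438), (25.22560691833496, 20.714805603027344), 33.005367279052734)
 rim 268 [0.4524 0.0206 0.0505] [[0.397, -0.03, 0.136], [0.509, 0.076, 0.147]]
 base 625 ((452.39093017578125, 20.460533142089844), (152.12969970703125, 149.93280029296875), 44.077003479003906)
side rusk 25 [ 0.6283 -0.0848  0.0252] 0.024860569314597347 ((629.3644409179688, -87.61651611328125), (24.50999641418457, 22.169178009033203), 24.688798904418945)
 rim 148 [0.4524 0.0248 0.05  ] [[0.398, -0.025, 0.136], [0.502, 0.078, 0.146]]
 base 391 ((451.44769287109375, 24.828224182128906), (148.52842712402344, 155.13987731933594), 43.7630615234375)
```

move_arm(increments="-2.5 -11.2 -20 0 0 3.3 0;-2.5 -11.2 -20 0 0 3.3 0;-2.5 -11.2 -20 0 0 3.3 0;-2.5 -11.2 -20 0 0 3.3 0;-2.5 -11.2 -20 0 0 3.3 0;-2.5 -11.2 -20 0 0 3.3 0;-2.5 -11.2 -20 0 0 3.3 0;-2.5 -11.2 -20 0 0 3.3 0", grip_force=15)

```text
time: 2.17
position: [0.6299, -0.0902, 0.0805]
tool_rot: [1.651, 2.672, 0.0]
ft_force: [-0.0, -0.5, -0.3]
grip_width: 0.999
grip_force: 0.0
```

move_arm(increments="0 0 -10 0 0 0 0;0 0 -10 0 0 0 0;0 0 -8 0 0 0 0;0 0 -8 0 0 0 0;0 0 -6 0 0 0 0;0 0 -4 0 0 0 0;0 0 -2 0 0 0 0;0 0 0 0 0 0 0")

```text
time: 2.83
position: [0.63, -0.0893, 0.0331]
tool_rot: [-1.655, -2.67, -0.0]
ft_force: [-0.2, 0.1, -0.4]
grip_width: 1.001
grip_force: 0.0
```

move_arm(increments="0 0 0 0 0 0 255;0 0 0 0 0 0 255;0 0 0 0 0 0 255;0 0 0 0 0 0 255;0 0 0 0 0 0 255;0 0 0 0 0 0 255;0 0 0 0 0 0 255;0 0 10 0 0 0 255")

```text
time: 3.5
position: [0.6284, -0.0894, 0.0416]
tool_rot: [-1.653, -2.667, 0.003]
ft_force: [-0.8, -0.3, -0.7]
grip_width: 0.48
grip_force: 0.0
```

move_arm(increments="0 0 20 0 0 0 255;0 0 20 0 0 0 255;0 0 20 0 0 0 255;0 0 20 0 0 0 255;0 0 20 0 0 0 255;0 0 20 0 0 0 255;0 0 20 0 0 0 255;0 0 10 0 0 0 255")

```text
time: 4.17
position: [0.6313, -0.0897, 0.1971]
tool_rot: [1.653, 2.666, 0.003]
ft_force: [0.5, 0.1, 1.2]
grip_width: 0.009
grip_force: 0.0
```

move_arm(increments="-10 30 0 0 0 -2.4 255;-10 30 0 0 0 -2.4 255;-10 30 0 0 0 -2.4 255;-10 30 0 0 0 -2.4 255;-10 30 0 0 0 -2.5 255;-10 30 0 0 0 -2.5 255;-10 30 0 0 0 -2.5 255;-10 30 0 0 0 -2.5 255")

```text
time: 4.83
position: [0.5492, 0.1516, 0.1935]
tool_rot: [2.088, 2.347, 0.0]
ft_force: [0.2, -0.6, -0.0]
grip_width: 0.007
grip_force: 0.0
```

move_arm(increments="-10 30 0 0 0 0 255;-10 30 0 0 0 0 255;-10 30 0 0 0 0 255;-9 30 0 0 0 0 255;0 0 0 0 0 0 255;0 0 0 0 0 0 255;0 0 0 0 0 0 255;0 0 0 0 0 0 255")

```text
time: 5.5
position: [0.5118, 0.2686, 0.1932]
tool_rot: [2.088, 2.346, -0.001]
ft_force: [1.0, -0.2, -0.4]
grip_width: 0.002
grip_force: 0.0
```

The fingers are slow and need about 1.3 s to shut, so I lifted before the grip closed. While the gripper is here I'll look at the pan, then recheck the rusk.

```bash
python3 - <<'E'
from h import *
p=ctrl.get_image("scene"); w=ctrl.get_image("wrist")
C=cloud(p)
b=(abs(C[...,0]-.63)<.05)&(abs(C[...,1]+.088)<.05)&(C[...,2]>.019)&(C[...,2]<.05);P=C[b]
print("rusk",len(P),cv2.minAreaRect(P[:,:2].astype(np.float32)*1000))
save(w,"w2.png")
C=cloud(w)
for im in(p,w):
  for r in ctrl.find_in("rusk1",im): print(np.round(r["centre"],3),round(r["score"],2),np.round(proj(im,r["centre"])))
b=(abs(C[...,0]-.46)<.13)&(abs(C[...,1]-.26)<.1)
P=C[b&(C[...,2]>.07)&(C[...,2]<.1)];print("bar",len(P),np.median(P[:,2]) if len(P) else 0,cv2.minAreaRect(P[:,:2].astype(np.float32)*1000) if len(P) else 0)
P=C[b&(C[...,2]>.03)&(C[...,2]<.045)];print("walltop",len(P),cv2.minAreaRect(P[:,:2].astype(np.float32)*1000) if len(P) else 0)
E
```

```text
rusk 47 ((629.198974609375, -89.97740173339844), (25.30388069152832, 22.017475128173828), 29.253454208374023)
[0.414 0.274 0.026] 0.52 [313. 246.]
[0.42  0.246 0.029] 0.87 [168. 191.]
[0.416 0.277 0.029] 0.7 [165. 162.]
[0.443 0.278 0.027] 0.58 [191. 163.]
bar 1164 0.08620673918173169 ((463.0286865234375, 265.59307861328125), (12.476150512695312, 62.24478530883789), 7.877211570739746)
walltop 1969 ((462.9744873046875, 265.45703125), (180.12701416015625, 62.622066497802734), 7.962772846221924)
```

View pics/w2.png

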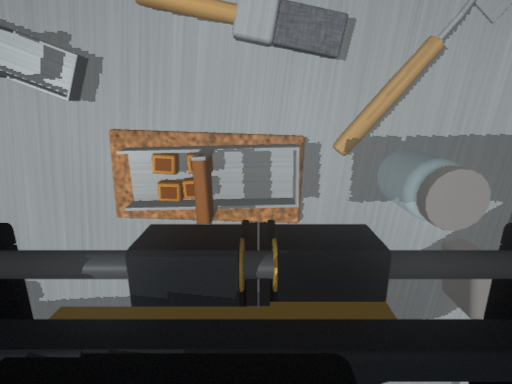

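Wrist view: the pan's walls and right end wall are visible, with the open end at left (115–130, 175). Four rusks are at (160–200, 160–190). Returning for the rusk on the board.

move_arm(increments="10 -30 0 0 0 2.4 0;10 -30 0 0 0 2.4 0;10 -30 0 0 0 2.4 0;10 -30 0 0 0 2.4 0;10 -30 0 0 0 2.5 0;10 -30 0 0 0 2.5 0;10 -30 0 0 0 2.5 0;10 -30 0 0 0 2.5 0")

```text
time: 6.37
position: [0.5913, 0.0281, 0.1935]
tool_rot: [1.654, 2.671, 0.0]
ft_force: [0.5, -0.4, 0.3]
grip_width: 0.526
grip_force: 0.0
```

move_arm(increments="10 -30 0 0 0 0 0;10 -30 0 0 0 0 0;10 -30 0 0 0 0 0;9 -30 0 0 0 0 0;0 0 -20 0 0 0 0;0 0 -20 0 0 0 0;0 0 -20 0 0 0 0;0 0 -20 0 0 0 0")

```text
time: 7.03
position: [0.6299, -0.0907, 0.1125]
tool_rot: [1.657, 2.668, 0.0]
ft_force: [-0.1, 0.3, 0.8]
grip_width: 0.989
grip_force: 0.0
```

move_arm(increments="0 0 -15 0 0 0 0;0 0 -15 0 0 0 0;0 0 -15 0 0 0 0;0 0 -12 0 0 0 0;0 0 -10 0 0 0 0;0 0 -8 0 0 0 0;0 0 -5 0 0 0 0;0 0 0 0 0 0 0")

```text
time: 7.7
position: [0.6294, -0.0896, 0.0322]
tool_rot: [-1.655, -2.669, 0.001]
ft_force: [-0.2, -0.7, -1.6]
grip_width: 0.999
grip_force: 0.0
```

move_arm(increments="0 0 0 0 0 0 255;0 0 0 0 0 0 255;0 0 0 0 0 0 255;0 0 0 0 0 0 255;0 0 0 0 0 0 255;0 0 0 0 0 0 255;0 0 0 0 0 0 255;0 0 0 0 0 0 255")

```text
time: 8.37
position: [0.63, -0.0896, 0.0334]
tool_rot: [1.655, 2.67, 0.0]
ft_force: [-0.0, 0.2, 0.4]
grip_width: 0.48
grip_force: 0.0
```

move_arm(increments="0 0 0 0 0 0 255;0 0 0 0 0 0 255;0 0 0 0 0 0 255;0 0 0 0 0 0 255;0 0 0 0 0 0 255;0 0 0 0 0 0 255;0 0 0 0 0 0 255;0 0 0 0 0 0 255")

```text
time: 9.03
position: [0.63, -0.0896, 0.0333]
tool_rot: [1.655, 2.67, 0.0]
ft_force: [0.2, 0.4, -0.4]
grip_width: 0.276
grip_force: 14.9
```

move_arm(increments="0 0 20 0 0 0 255;0 0 20 0 0 0 255;0 0 20 0 0 0 255;0 0 20 0 0 0 255;0 0 20 0 0 0 255;0 0 20 0 0 0 255;0 0 20 0 0 0 255;0 0 20 0 0 0 255")

```text
time: 9.7
position: [0.6299, -0.0896, 0.1943]
tool_rot: [1.655, 2.67, 0.0]
ft_force: [0.4, -0.9, 0.1]
grip_width: 0.279
grip_force: 14.9
```

move_arm(increments="-10 30 0 0 0 -2.3 255;-10 30 0 0 0 -2.3 255;-10 30 0 0 0 -2.3 255;-10 30 0 0 0 -2.3 255;-10 30 0 0 0 -2.3 255;-10 30 0 0 0 -2.3 255;-10 30 0 0 0 -2.3 255;-10 30 0 0 0 -2.3 255")

```text
time: 10.37
position: [0.5493, 0.1517, 0.1934]
tool_rot: [2.063, 2.369, 0.0]
ft_force: [-0.1, -0.4, -0.1]
grip_width: 0.273
grip_force: 14.9
```

move_arm(increments="-10 30 0 0 0 0 255;-10 30 0 0 0 0 255;-10 30 0 0 0 0 255;-8 31 0 0 0 0 255;0 0 -20 0 0 0 255;0 0 -20 0 0 0 255;0 0 -20 0 0 0 255;0 0 -20 0 0 0 255")

```text
time: 11.03
position: [0.5119, 0.2716, 0.1126]
tool_rot: [2.06, 2.371, 0.001]
ft_force: [0.2, 0.0, -0.4]
grip_width: 0.279
grip_force: 14.9
```

move_arm(increments="0 0 -15 0 0 0 255;0 0 -15 0 0 0 255;0 0 -12 0 0 0 255;0 0 -10 0 0 0 255;0 0 -8 0 0 0 255;0 0 -4 0 0 0 255;0 0 0 0 0 0 255;0 0 0 0 0 0 255")

```text
time: 11.7
position: [0.5123, 0.2716, 0.0496]
tool_rot: [2.061, 2.371, 0.001]
ft_force: [0.5, 0.3, 0.0]
grip_width: 0.278
grip_force: 14.9
```

move_arm(increments="0 0 0 0 0 0 150;0 0 0 0 0 0 150;0 0 0 0 0 0 150;0 0 0 0 0 0 150;0 0 25 0 0 0 150;0 0 25 0 0 0 150;0 0 25 0 0 0 150;0 0 25 0 0 0 0")

```text
time: 12.37
position: [0.5119, 0.2714, 0.1506]
tool_rot: [2.061, 2.371, 0.0]
ft_force: [0.1, 0.2, 0.3]
grip_width: 0.431
grip_force: 0.0
```

move_arm(increments="-10 -1 0 0 0 0 0;-10 -1 0 0 0 0 0;-10 -1 0 0 0 0 0;-10 -1 0 0 0 0 0;-9 -2 0 0 0 0 0;0 0 0 0 0 0 0;0 0 0 0 0 0 0;0 0 0 0 0 0 0")

```text
time: 13.03
position: [0.4632, 0.2652, 0.1491]
tool_rot: [2.061, 2.371, 0.0]
ft_force: [0.6, -0.0, 0.2]
grip_width: 0.971
grip_force: 0.0
```

```bash
python3 - <<'E'
from h import *
p=ctrl.get_image("side"); w=ctrl.get_image("scene")
print(ctrl.get_state()["position"],ctrl.get_state()["grip_width"])
cc=np.hstack([cv2.resize(im["frame"][b[1]:b[3],b[0]:b[2]],(400,400),interpolation=2) for im,b in((p,(170,200,270,300)),(w,(245,200,345,300)))])
cv2.imwrite("pics/c3.png",cc[:,:,::-1])
C=cloud(p); hsv=cv2.cvtColor(p["frame"],cv2.COLOR_RGB2HSV)
red=(hsv[...,1]>150)&((hsv[...,0]<6)|(hsv[...,0]>174))&(C[...,2]<.09)&(C[...,2]>0.01)&(C[...,0]<1)&(C[...,0]>.2)&(C[...,1]>-.5)
P=C[red]; print("lid",cv2.minAreaRect(P[:,:2].astype(np.float32)*1000))
E
```

```text
[0.46348283 0.26531333 0.14920559] 0.9879681388974048
lid ((480.9452819824219, -266.38665771484375), (127.56864166259766, 130.74916076660156), 67.2922134399414)
```

View pics/c3.png

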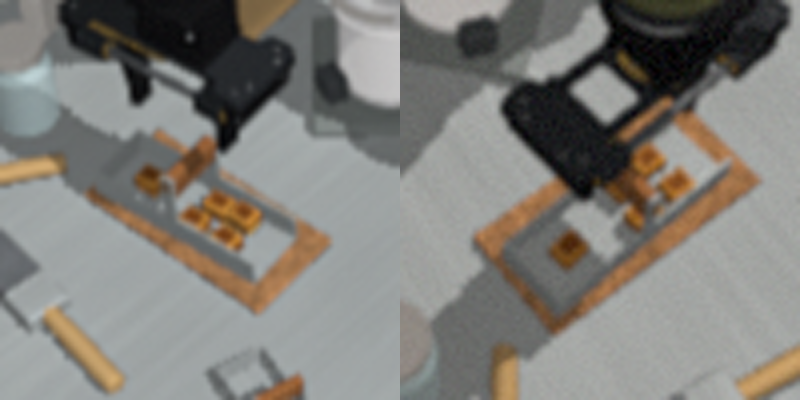

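All five rusks are in the pan: one in the left half at (570,245) in the right crop, four on the spout side. Gripping the bar.

move_arm(increments="0 0 -15 0 0 0 0;0 0 -15 0 0 0 0;0 0 -15 0 0 0 0;0 0 -12 0 0 0 0;0 0 -10 0 0 0 0;0 0 -7 0 0 0 0;0 0 -3 0 0 0 0;0 0 0 0 0 0 0", grip_force=50)

```text
time: 13.8
position: [0.4628, 0.2652, 0.0717]
tool_rot: [-2.061, -2.371, 0.002]
ft_force: [-0.1, 0.2, 0.3]
grip_width: 1.003
grip_force: 0.0
```

move_arm(increments="0 0 0 0 0 0 255;0 0 0 0 0 0 255;0 0 0 0 0 0 255;0 0 0 0 0 0 255;0 0 0 0 0 0 255;0 0 0 0 0 0 255;0 0 0 0 0 0 255;0 0 0 0 0 0 255")

```text
time: 14.47
position: [0.463, 0.2654, 0.0723]
tool_rot: [2.061, 2.371, 0.0]
ft_force: [-0.7, -0.4, -1.1]
grip_width: 0.479
grip_force: 0.0
```

move_arm(increments="0 0 0 0 0 0 255;0 0 0 0 0 0 255;0 0 0 0 0 0 255;0 0 0 0 0 0 255;0 0 0 0 0 0 255;0 0 0 0 0 0 255;0 0 0 0 0 0 255;0 0 0 0 0 0 255")

```text
time: 15.13
position: [0.463, 0.2654, 0.0723]
tool_rot: [2.061, 2.371, 0.0]
ft_force: [-0.6, -0.1, -0.1]
grip_width: 0.135
grip_force: 50.0
```

move_arm(increments="0 0 1 0 0 0 255;0 0 4 0 0 0 255;0 0 10 0 0 0 255;0 0 15 0 0 0 255;0 0 20 0 0 0 255;0 0 20 0 0 0 255;0 0 20 0 0 0 255;0 0 20 0 0 0 255")

```text
time: 15.8
position: [0.4627, 0.2653, 0.1837]
tool_rot: [2.061, 2.371, -0.0]
ft_force: [0.5, -0.0, -4.7]
grip_width: 0.133
grip_force: 50.0
```

move_arm(increments="0 0 15 0 0 -1 255;0 0 10 0 0 -1 255;0 0 10 0 0 -1 255;0 0 10 0 0 -1 255;0 0 8 0 0 -1 255;0 0 7 0 0 -1 255;2 -4 5 0 0 -1 255;4 -8 3 0 0 -1 255")

```text
time: 16.47
position: [0.4686, 0.2543, 0.2508]
tool_rot: [-2.22, -2.222, -0.001]
ft_force: [0.7, 0.2, -4.3]
grip_width: 0.132
grip_force: 50.0
```

move_arm(increments="6 -14 0 0 0 0 255;8 -18 0 0 0 0 255;8 -20 0 0 0 0 255;8 -20 0 0 0 0 255;8 -20 0 0 0 0 255;8 -20 0 0 0 0 255;8 -20 0 0 0 0 255;8 -20 0 0 0 0 255")

```text
time: 17.13
position: [0.5312, 0.099, 0.2498]
tool_rot: [-2.223, -2.219, 0.002]
ft_force: [0.1, 0.7, -4.4]
grip_width: 0.134
grip_force: 50.0
```

move_arm(increments="8 -20 0 0 0 0 255;8 -18 0 0 0 0 255;8 -16 0 0 0 0 255;7 -13 0 0 0 0 255;4 -8 0 0 0 0 255;2 -6 0 0 0 0 255;0 0 0 0 0 0 255;0 0 0 0 0 0 255")

```text
time: 17.8
position: [0.5677, 0.021, 0.2501]
tool_rot: [-2.22, -2.221, 0.0]
ft_force: [-0.2, 0.9, -4.0]
grip_width: 0.137
grip_force: 50.0
```

```bash
python3 - <<'E'
from h import *
s=ctrl.get_state(); print(s["position"],s["tool_rot"],s["ft_force"],s["joint_positions"])
p=ctrl.get_image("side"); w=ctrl.get_image("scene")
cc=np.hstack([cv2.resize(im["frame"][b[1]:b[3],b[0]:b[2]],(400,400),interpolation=2) for im,b in((p,(200,110,320,230)),(w,(190,110,310,230)))])
cv2.imwrite("pics/c4.png",cc[:,:,::-1])
for n,im in(("side",p),("scene",w)):
    C=cloud(im)
    P=C[(abs(C[...,0]-.57)<.16)&(abs(C[...,1]-.02)<.05)&(C[...,2]>.172)&(C[...,2]<.222)]
    print(n,len(P),np.percentile(P,[1,50,99],0).round(3).tolist(),cv2.minAreaRect(P[:,:2].astype(np.float32)*1000))
E
```

```text
[0.56773573 0.02100615 0.25010274] [-2.22049495e+00 -2.22110370e+00  8.87288756e-06] [-0.21320243  0.86260131 -3.96731886] [-0.00844543  0.14656752 -0.0831498   1.64492417  0.01171723  1.35120055
 -0.09299307]
side 708 [[0.479, -0.007, 0.182], [0.551, 0.026, 0.2], [0.658, 0.058, 0.217]] ((568.6980590820312, 26.95337677001953), (185.35580444335938, 69.0549087524414), 0.6540273427963257)
scene 1271 [[0.477, -0.009, 0.186], [0.579, 0.022, 0.2], [0.656, 0.054, 0.216]] ((566.103759765625, 21.278648376464844), (66.37261962890625, 180.71182250976562), 89.49140167236328)
```

View pics/c4.png

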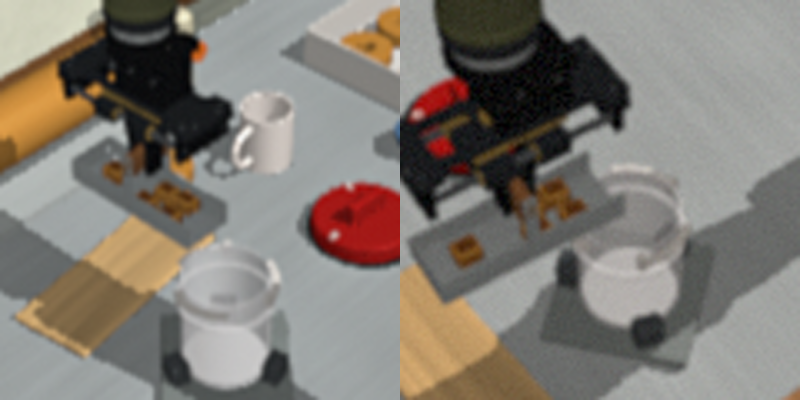

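Side crop: five rusks are in the level pan, with the spout over the right edge of the jar mouth. Lowering and tipping about the spout.

move_arm(increments="0 0 -4 0 0 0 255;0 0 -4 0 0 0 255;0 0 -4 0 0 0 255;0 0 -4 0 0 0 255;0 0 -4 0 0 0 255;0 0 -4 0 0 0 255;0 0 0 0 0 0 255;0 0 0 0 0 0 255")

```text
time: 18.57
position: [0.5678, 0.0203, 0.2259]
tool_rot: [-2.221, -2.221, 0.001]
ft_force: [0.0, 0.1, -3.4]
grip_width: 0.135
grip_force: 50.0
```

move_arm(increments="-5.9 0 7.6 0 -5 0 255;-6.6 0 7.1 0 -5 0 255;-7.2 0 6.5 0 -5 0 255;-7.7 0 5.8 0 -5 0 255;-8.2 0 5.1 0 -5 0 255;-8.6 0 4.4 0 -5 0 255;-8.9 0 3.6 0 -5 0 255;-9.2 0 2.8 0 -5 0 255")

```text
time: 19.23
position: [0.5504, 0.0167, 0.2406]
tool_rot: [1.874, 1.853, 0.599]
ft_force: [0.0, -5.3, 20.2]
grip_width: 0.153
grip_force: 49.5
```

move_arm(increments="0 0 0 0 0 0 255;0 0 0 0 0 0 255;0 0 0 0 0 0 255;0 0 0 0 0 0 255;0 0 0 0 0 0 255;0 0 0 0 0 0 255;0 0 0 0 0 0 255;0 0 0 0 0 0 255")

```text
time: 19.9
position: [0.5499, 0.0211, 0.2411]
tool_rot: [1.871, 1.862, 0.602]
ft_force: [-1.8, -0.9, 7.5]
grip_width: 0.152
grip_force: 49.8
```

```bash
python3 - <<'E'
from h import *
p=ctrl.get_image("side"); w=ctrl.get_image("scene")
cc=np.hstack([cv2.resize(im["frame"][b[1]:b[3],b[0]:b[2]],(400,400),interpolation=2) for im,b in((p,(200,110,320,230)),(w,(190,110,310,230)))])
cv2.imwrite("pics/c5.png",cc[:,:,::-1])
for im in(p,w):
  for r in ctrl.find_in("rusk1",im): print(np.round(r["centre"],3),round(r["score"],2))
E
```

```text
[0.43  0.041 0.064] 0.57
```

View pics/c5.png

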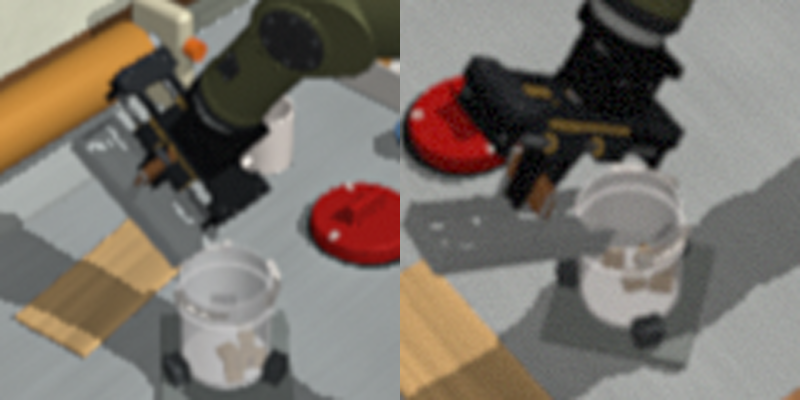

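```bash
python3 - <<'E'
from h import *
s=ctrl.get_state(); print(s["position"],s["tool_rot"],s["ft_force"],s["joint_positions"].round(3))
M=Rm(s["tool_rot"]); print("tooly",M[:,1].round(3),"toolz",M[:,2].round(3))
p=ctrl.get_image("side"); w=ctrl.get_image("scene"); k=ctrl.get_image("wrist")
a=[cv2.resize(im["frame"][b[1]:b[3],b[0]:b[2]],(400,300),interpolation=2) for im,b in((p,(220,140,300,200+30)),(w,(190,140,290,215)))]
a=[cv2.resize(p["frame"][165:235,225:318],(400,300),interpolation=2),cv2.resize(w["frame"][140:215,205:305],(400,300),interpolation=2)]
cc=np.vstack([np.hstack(a),np.hstack([cv2.resize(k["frame"],(400,300)),cv2.resize(p["frame"][95:185,190:310],(400,300),interpolation=2)])])
cv2.imwrite("pics/c6.png",cc[:,:,::-1])
for n,im in(("side",p),("scene",w)):
    C=cloud(im); f=im["frame"].astype(int)
    # steel pan points: fit plane
    P=C[(C[...,0]>.52)&(C[...,0]<.68)&(abs(C[...,1]-.02)<.026)&(C[...,2]>.16)&(C[...,2]<.30)]
    best=None
    rng=np.random.default_rng(0)
    for _ in range(300):
        q=P[rng.choice(len(P),3,False)]; nn=np.cross(q[1]-q[0],q[2]-q[0]); l=np.linalg.norm(nn)
        if l<1e-5: continue
        nn/=l; k_=(abs((P-q[0])@nn)<.002).sum()
        if best is None or k_>best[0]: best=(k_,nn*np.sign(nn[2]),q[0])
    print(n,len(P),best)
E
```

```text
[0.54990259 0.02107817 0.24110397] [1.87076855 1.8620827  0.60179553] [-1.66766105 -0.28292926  7.02998207] [-0.175 -0.302  0.032  2.211  0.156  0.621 -0.245]
tooly [ 0.813 -0.005  0.582] toolz [ 0.582  0.001 -0.813]
side 458 (np.int64(154), array([-0.46698687,  0.01743363,  0.88409238]), array([6.49098737e-01, 4.07592012e-04, 2.25625070e-01]))
scene 596 (np.int64(242), array([-0.46564334,  0.00182503,  0.88497059]), array([0.52240688, 0.02221568, 0.16073616]))
```

View pics/c6.png

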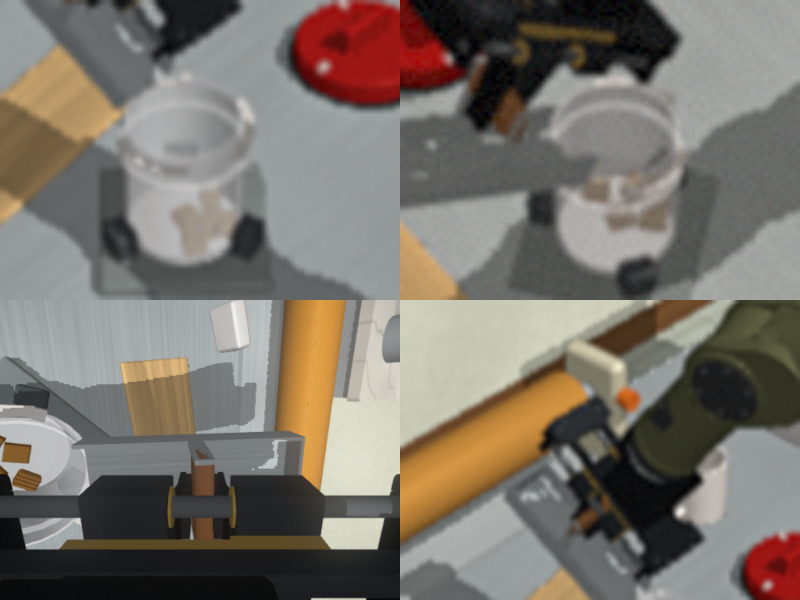

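Wrist inset: the pan's visible part is empty, and several rusks are in the jar at (0–45, 420–490). Joint 2 reached its limit and the pan rested on the rim, slipping about 7° in the grip. I'll lift clear and check the contents.

move_arm(increments="1 0 3 0 0 0 255;1 0 4 0 0 0 255;1 0 6 0 0 0 255;1 0 7 0 0 0 255;1 0 7 0 0 0 255;1 0 7 0 0 0 255;1 0 6 0 0 0 255;0 0 0 0 0 0 255")

```text
time: 20.92
position: [0.5582, 0.0214, 0.2789]
tool_rot: [1.873, 1.865, 0.598]
ft_force: [0.3, -0.1, -3.6]
grip_width: 0.133
grip_force: 49.6
```

```bash
python3 - <<'E'
from h import *
s=ctrl.get_state(); print(s["position"],s["tool_rot"],s["ft_force"],s["joint_positions"].round(3))
p=ctrl.get_image("side"); w=ctrl.get_image("scene"); k=ctrl.get_image("wrist")
a=[cv2.resize(p["frame"][165:235,225:318],(400,300),interpolation=2),cv2.resize(w["frame"][140:215,205:305],(400,300),interpolation=2)]
cc=np.vstack([np.hstack(a),np.hstack([cv2.resize(k["frame"][150:342,0:256],(400,300)),cv2.resize(p["frame"][95:185,190:310],(400,300),interpolation=2)])])
cv2.imwrite("pics/c7.png",cc[:,:,::-1])
for n,im in(("side",p),("scene",w),("wrist",k)):
  for r in ctrl.find_in("rusk1",im): print(n,np.round(r["centre"],3),round(r["score"],2),np.round(proj(im,r["centre"])))
E
```

```text
[0.55823037 0.02135685 0.27888671] [1.87288839 1.86485258 0.59847646] [ 0.34679886 -0.06266759 -3.60316696] [ 0.049 -0.302 -0.15   2.131  0.027  0.695 -0.128]
scene [ 0.677 -0.284  0.056] 0.35 [159. 158.]
wrist [0.45  0.019 0.033] 0.97 [ 18. 191.]
wrist [ 0.449 -0.013  0.036] 0.88 [ 24. 224.]
```

View pics/c7.png

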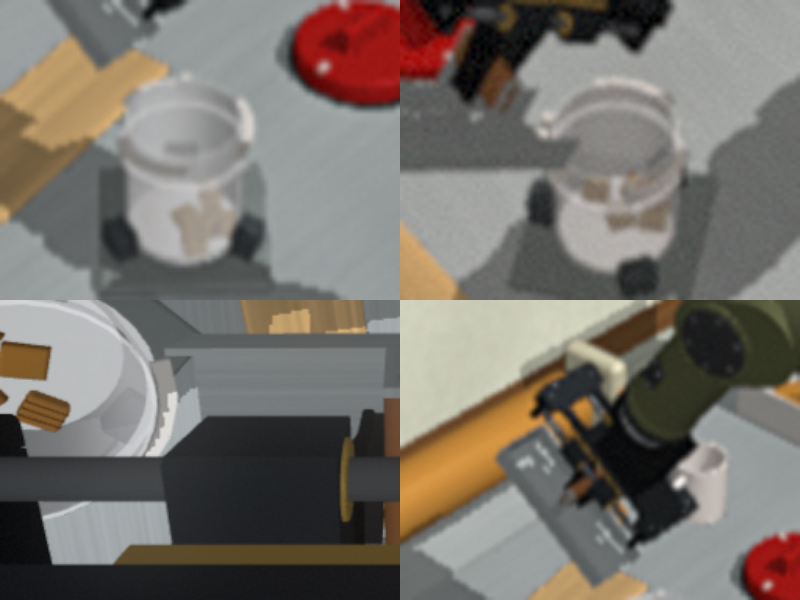

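The pan is empty and the jar holds the rusks. Levelling the pan and carrying it back to its mat.

move_arm(increments="1 0 3 0 5 0 255;1 0 3 0 5 0 255;1 0 3 0 5 0 255;1 0 3 0 5 0 255;1 0 3 0 5 0 255;1 0 3 0 5 0 255;1 0 3 0 5.3 0 255;0 0 0 0 0 0 255")

```text
time: 21.88
position: [0.5673, 0.0212, 0.296]
tool_rot: [-2.224, -2.214, 0.004]
ft_force: [0.1, -0.2, -3.7]
grip_width: 0.134
grip_force: 49.8
```

move_arm(increments="-8 20 0 0 0 1 255;-8 20 0 0 0 1 255;-8 20 0 0 0 1 255;-8 20 0 0 0 1 255;-8 20 0 0 0 1 255;-8 20 0 0 0 1 255;-8 20 0 0 0 1 255;-8 20 0 0 0 1 255")

```text
time: 22.55
position: [0.4991, 0.1834, 0.2981]
tool_rot: [-2.063, -2.369, -0.0]
ft_force: [0.6, -0.5, -3.2]
grip_width: 0.137
grip_force: 49.8
```

move_arm(increments="-8 20 0 0 0 0 255;-8 20 0 0 0 0 255;-8 20 0 0 0 0 255;-8 20 0 0 0 0 255;-4 4 -15 0 0 0 255;0 0 -20 0 0 0 255;0 0 -20 0 0 0 255;0 0 -20 0 0 0 255")

```text
time: 23.22
position: [0.4635, 0.2665, 0.2222]
tool_rot: [-2.064, -2.368, -0.0]
ft_force: [-0.1, -0.1, -4.4]
grip_width: 0.137
grip_force: 49.8
```

move_arm(increments="0 0 -20 0 0 0 255;0 0 -20 0 0 0 255;0 0 -20 0 0 0 255;0 0 -20 0 0 0 255;0 0 -20 0 0 0 255;0 0 -15 0 0 0 255;0 0 -12 0 0 0 255;0 0 -8 0 0 0 255")

```text
time: 23.88
position: [0.4633, 0.2656, 0.0865]
tool_rot: [-2.064, -2.366, 0.003]
ft_force: [0.6, -0.6, -3.0]
grip_width: 0.137
grip_force: 49.8
```

move_arm(increments="0 0 -5 0 0 0 255;0 0 -4 0 0 0 255;0 0 -3 0 0 0 255;0 0 -2 0 0 0 255;0 0 0 0 0 0 255;0 0 0 0 0 0 255;0 0 0 0 0 0 255;0 0 0 0 0 0 255")

```text
time: 24.55
position: [0.4645, 0.2653, 0.0742]
tool_rot: [-2.066, -2.366, -0.0]
ft_force: [0.1, -0.5, -3.3]
grip_width: 0.132
grip_force: 49.8
```

move_arm(increments="0 0 -1 0 0 0 255;0 0 -1 0 0 0 255;0 0 -1 0 0 0 255;0 0 0 0 0 0 255;0 0 0 0 0 0 255;0 0 0 0 0 0 255;0 0 0 0 0 0 255;0 0 0 0 0 0 255")

```text
time: 25.22
position: [0.4643, 0.2652, 0.071]
tool_rot: [-2.066, -2.366, 0.0]
ft_force: [-0.7, 0.1, -1.5]
grip_width: 0.131
grip_force: 49.8
```

move_arm(increments="0 0 -1 0 0 0 255;0 0 0 0 0 0 0;0 0 0 0 0 0 0;0 0 0 0 0 0 0;0 0 0 0 0 0 0;0 0 0 0 0 0 0;0 0 0 0 0 0 0;0 0 0 0 0 0 0")

```text
time: 25.88
position: [0.4642, 0.2651, 0.0698]
tool_rot: [-2.066, -2.366, 0.001]
ft_force: [-0.6, -0.3, -1.2]
grip_width: 0.579
grip_force: 0.0
```

move_arm(increments="0 0 5 0 0 0 0;0 0 15 0 0 0 0;0 0 25 0 0 0 0;0 0 25 0 0 0 0;0 0 25 0 0 0 0;0 0 25 0 0 0 0;0 0 25 0 0 0 0;0 0 25 0 0 0 0")

```text
time: 26.55
position: [0.464, 0.2651, 0.2416]
tool_rot: [-2.066, -2.366, 0.0]
ft_force: [0.5, 0.3, -0.8]
grip_width: 0.995
grip_force: 0.0
```

move_arm(increments="5 -30 2 0 0 -1 0;5 -30 2 0 0 -1 0;5 -30 2 0 0 -1 0;5 -30 2 0 0 -1 0;5 -30 2 0 0 -1 0;5 -30 2 0 0 -1 0;5 -30 0 0 0 -1 0;5 -30 0 0 0 -1 0")

```text
time: 27.22
position: [0.5043, 0.0237, 0.2526]
tool_rot: [-2.227, -2.215, -0.0]
ft_force: [0.6, 0.7, -0.0]
grip_width: 1.004
grip_force: 0.0
```

move_arm(increments="0 -30 0 0 0 0 0;0 -30 0 0 0 0 0;0 -30 0 0 0 0 0;0 -30 0 0 0 0 0;-5 -30 0 0 0 0 0;-5 -30 0 0 0 0 0;-7 -20 0 0 0 0 0;0 0 0 0 0 0 0")

```text
time: 27.88
position: [0.4851, -0.1808, 0.2522]
tool_rot: [2.235, 2.207, -0.004]
ft_force: [0.0, -0.7, 1.0]
grip_width: 0.999
grip_force: 0.0
```

```bash
python3 - <<'E'
from h import *
s=ctrl.get_state(); print(s["position"],s["tool_rot"],s["joint_positions"].round(2))
p=ctrl.get_image("side"); w=ctrl.get_image("scene"); k=ctrl.get_image("wrist")
C=cloud(w); b=(abs(C[...,0]-.46)<.13)&(abs(C[...,1]-.26)<.1)
P=C[b&(C[...,2]>.07)&(C[...,2]<.1)];print("bar",len(P),np.median(P[:,2]),cv2.minAreaRect(P[:,:2].astype(np.float32)*1000))
P=C[b&(C[...,2]>.03)&(C[...,2]<.045)];print("wall",len(P),cv2.minAreaRect(P[:,:2].astype(np.float32)*1000))
for n,im in(("wrist",k),("side",p)):
    C=cloud(im); hsv=cv2.cvtColor(im["frame"],cv2.COLOR_RGB2HSV)
    red=(hsv[...,1]>150)&((hsv[...,0]<6)|(hsv[...,0]>174))&(C[...,2]<.09)&(C[...,2]>0.008)&(abs(C[...,0]-.48)<.13)&(abs(C[...,1]+.266)<.13)
    P=C[red]; print(n,"lid",len(P),cv2.minAreaRect(P[:,:2].astype(np.float32)*1000))
    B=P[P[:,2]>.045]; print(" bar",len(B),np.median(B[:,2]) if len(B) else 0,cv2.minAreaRect(B[:,:2].astype(np.float32)*1000) if len(B)>3 else 0)
cc=np.vstack([np.hstack([cv2.resize(k["frame"],(400,300)),cv2.resize(p["frame"],(400,300))]),np.hstack([cv2.resize(w["frame"][140:290,200:400],(400,300),interpolation=2),cv2.resize(p["frame"][130:280,180:380],(400,300),interpolation=2)])])
cv2.imwrite("pics/c8.png",cc[:,:,::-1])
for r in ctrl.find_in("rusk1",w)+ctrl.find_in("rusk1",p): print(np.round(r["centre"],3),round(r["score"],2))
E
```

```text
[ 0.48511701 -0.1807655   0.25223189] [ 2.23536543  2.20694466 -0.00421091] [0.24 0.03 0.07 1.76 0.   1.35 0.29]
bar 126 0.084756388096 ((463.2979431152344, 264.3917236328125), (12.824335098266602, 62.494503021240234), 7.905048847198486)
wall 196 ((463.02606201171875, 264.73223876953125), (180.7852020263672, 63.95188903808594), 7.884110927581787)
wrist lid 4938 ((480.6019592285156, -271.107421875), (132.6135711669922, 126.87960815429688), 59.85293960571289)
 bar 266 0.058127483099199156 ((483.8899841308594, -254.82582092285156), (25.275659561157227, 13.455622673034668), 89.42173767089844)
side lid 568 ((481.716552734375, -266.26995849609375), (128.5164337158203, 131.78807067871094), 68.07373809814453)
 bar 51 0.054561662619363016 ((482.486572265625, -267.88226318359375), (62.84707260131836, 17.33977508544922), 87.05255889892578)
```

View pics/c8.png

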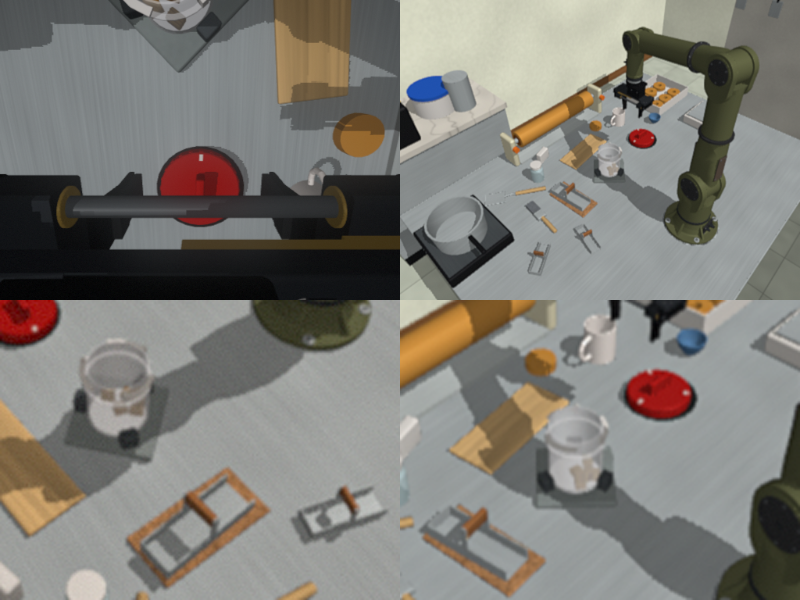

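Bottom-left crop: the pan is empty on its mat, and the jar holds the rusks. The gripper partly covers the lid in the wrist view, so I'll back off 60 mm for one clean measurement.

move_arm(increments="0 15 0 0 0 0 0;0 15 0 0 0 0 0;0 15 0 0 0 0 0;0 15 0 0 0 0 0;0 0 0 0 0 0 0;0 0 0 0 0 0 0;0 0 0 0 0 0 0;0 0 0 0 0 0 0")

```text
time: 28.8
position: [0.4871, -0.1158, 0.2518]
tool_rot: [-2.227, -2.215, 0.001]
ft_force: [0.0, -0.2, 0.1]
grip_width: 0.999
grip_force: 0.0
```

```bash
python3 - <<'E'
from h import *
from scipy.optimize import least_squares
s=ctrl.get_state(); print(s["position"],s["tool_rot"])
k=ctrl.get_image("wrist")
C=cloud(k); hsv=cv2.cvtColor(k["frame"],cv2.COLOR_RGB2HSV)
red=(hsv[...,1]>150)&((hsv[...,0]<6)|(hsv[...,0]>174))&(C[...,2]<.09)&(C[...,2]>0.008)&(abs(C[...,0]-.48)<.13)&(abs(C[...,1]+.266)<.13)
P=C[red]; T=P[(P[:,2]<.034)&(P[:,2]>.02)]
h=cv2.convexHull(T[:,:2].astype(np.float32))[:,0]
f=least_squares(lambda c:np.hypot(h[:,0]-c[0],h[:,1]-c[1])-c[2],[.48,-.27,.066],loss="soft_l1",f_scale=.001); print("top disc",f.x.round(4),np.median(T[:,2]))
B=P[P[:,2]>.052]; r=cv2.minAreaRect(B[:,:2].astype(np.float32)*1000); print("bar",len(B),np.median(B[:,2]),r)
m=red.astype(np.uint8); print("px bbox",cv2.boundingRect(m))
m=(hsv[...,1]<60)&(hsv[...,2]>190)&(np.hypot(C[...,0]-f.x[0],C[...,1]-f.x[1])<.07)&(C[...,2]>.01)
n,l,st,ce=cv2.connectedComponentsWithStats(m.astype(np.uint8))
for i in range(1,n):
    if st[i,4]>8:
        q=np.nanmedian(C[l==i],0)-[f.x[0],f.x[1],0]; print("white",st[i,4],q.round(3),np.degrees(np.arctan2(q[1],q[0])).round(0))
# jar threads/posts: white marks on neck
m=(np.hypot(C[...,0]-.453,C[...,1]-.0205)<.068)&(np.hypot(C[...,0]-.453,C[...,1]-.0205)>.054)&(C[...,2]>.12)&(C[...,2]<.15)
Q=C[m]; a=np.degrees(np.arctan2(Q[:,1]-.0205,Q[:,0]-.453)); 
for lo in range(-180,180,10):
    z=Q[(a>=lo)&(a<lo+10)]; 
    if len(z)>3: print(lo,len(z),np.percentile(z[:,2],[50,95]).round(3),end="; ")
E
```

```text
[ 0.4871356  -0.11581197  0.25184842] [-2.22707117e+00 -2.21474482e+00  1.41175550e-03]
top disc [ 0.4833 -0.2727  0.0662] 0.028510775809610145
bar 311 0.05836330818172186 ((483.6592712402344, -268.13909912109375), (41.252044677734375, 13.861104965209961), 89.3652114868164)
px bbox (207, 237, 98, 82)
-180 39 [0.142 0.143]; -170 134 [0.138 0.143]; -160 103 [0.135 0.137]; -150 112 [0.136 0.137]; -140 101 [0.136 0.138]; -130 113 [0.137 0.138]; -120 105 [0.137 0.138]; -110 67 [0.137 0.138]; -60 63 [0.141 0.142]; -50 115 [0.136 0.143]; -40 111 [0.136 0.137]; -30 122 [0.136 0.137]; -20 117 [0.136 0.137]; -10 134 [0.137 0.138]; 0 118 [0.137 0.138]; 10 50 [0.137 0.138];
```

move_arm(increments="-0.5 -19.5 -10 0 0 0 0;-0.5 -19.5 -10 0 0 0 0;-0.5 -19.5 -10 0 0 0 0;-0.5 -19.5 -10 0 0 0 0;-0.5 -19.5 -20 0 0 0 0;-0.5 -19.5 -20 0 0 0 0;-0.5 -19.5 -20 0 0 0 0;0 -19.5 -20 0 0 0 0", grip_force=30)

```text
time: 29.52
position: [0.4832, -0.2727, 0.1309]
tool_rot: [-2.227, -2.214, 0.001]
ft_force: [1.3, 0.6, -0.2]
grip_width: 0.997
grip_force: 0.0
```

move_arm(increments="0 0 -20 0 0 0 0;0 0 -15 0 0 0 0;0 0 -15 0 0 0 0;0 0 -12 0 0 0 0;0 0 -10 0 0 0 0;0 0 -6 0 0 0 0;0 0 -3 0 0 0 0;0 0 0 0 0 0 0")

```text
time: 30.18
position: [0.4836, -0.2708, 0.0505]
tool_rot: [-2.225, -2.215, 0.001]
ft_force: [-0.6, -0.4, 0.7]
grip_width: 1.0
grip_force: 0.0
```

move_arm(increments="0 0 0 0 0 0 255;0 0 0 0 0 0 255;0 0 0 0 0 0 255;0 0 0 0 0 0 255;0 0 0 0 0 0 255;0 0 0 0 0 0 255;0 0 0 0 0 0 255;0 0 0 0 0 0 255")

```text
time: 30.85
position: [0.4837, -0.2708, 0.0509]
tool_rot: [-2.226, -2.216, 0.001]
ft_force: [0.9, -0.9, -0.4]
grip_width: 0.481
grip_force: 0.0
```

move_arm(increments="0 0 0 0 0 0 255;0 0 0 0 0 0 255;0 0 0 0 0 0 255;0 0 0 0 0 0 255;0 0 0 0 0 0 255;0 0 0 0 0 0 255;0 0 0 0 0 0 255;0 0 0 0 0 0 255")

```text
time: 31.52
position: [0.4837, -0.2708, 0.0508]
tool_rot: [-2.226, -2.216, 0.001]
ft_force: [-0.9, 0.7, 0.4]
grip_width: 0.159
grip_force: 29.9
```

move_arm(increments="0 0 10 0 0 0 255;0 0 25 0 0 0 255;0 0 28 0 0 0 255;0 0 28 0 0 0 255;0 0 28 0 0 0 255;0 0 28 0 0 0 255;0 0 28 0 0 0 255;0 0 25 0 0 0 255")

```text
time: 32.18
position: [0.4835, -0.2708, 0.2534]
tool_rot: [2.226, 2.216, -0.0]
ft_force: [1.0, 0.5, -0.4]
grip_width: 0.158
grip_force: 29.9
```

move_arm(increments="-2 15 0 0 0 0 255;-2 20 0 0 0 0 255;-3 25 0 0 0 0 255;-3 25 0 0 0 0 255;-3 25 0 0 0 0 255;-3 25 0 0 0 0 255;-3 25 0 0 0 0 255;-3 25 0 0 0 0 255")

```text
time: 32.85
position: [0.4611, -0.0847, 0.2514]
tool_rot: [-2.226, -2.216, 0.001]
ft_force: [0.7, 0.5, -0.4]
grip_width: 0.159
grip_force: 29.9
```

move_arm(increments="-3 25 0 0 0 0 255;-3 25 0 0 0 0 255;-2 20 0 0 0 0 255;-1 15 0 0 0 0 255;0 10 0 0 0 0 255;0 10 0 0 0 0 255;0 2 0 0 0 0 255;0 0 0 0 0 0 255")

```text
time: 33.52
position: [0.4528, 0.0212, 0.2509]
tool_rot: [-2.225, -2.216, 0.001]
ft_force: [0.1, 0.5, -1.7]
grip_width: 0.158
grip_force: 29.9
```

```bash
cat > lid.py <<'E'
from h import *
from scipy.optimize import least_squares
s=ctrl.get_state(); print(s["time"],s["position"],s["tool_rot"],s["ft_force"],s["joint_positions"].round(2)); c0=s["position"]
ims={n:ctrl.get_image(n) for n in("side","scene","wrist")}
out=[]
for n,im in ims.items():
    C=cloud(im); hsv=cv2.cvtColor(im["frame"],cv2.COLOR_RGB2HSV)
    near=(np.hypot(C[...,0]-c0[0],C[...,1]-c0[1])<.09)
    red=(hsv[...,1]>140)&((hsv[...,0]<7)|(hsv[...,0]>173))&near&(C[...,2]>.05)
    P=C[red]
    if len(P)<30: print(n,len(P)); continue
    zt=c0[2]-.047+.024; T=P[abs(P[:,2]-zt)<.012]
    h=P[:,:2]; h=cv2.convexHull(P[P[:,2]<zt+.006][:,:2].astype(np.float32))[:,0]
    f=least_squares(lambda c:np.hypot(h[:,0]-c[0],h[:,1]-c[1])-.0665,c0[:2],loss="soft_l1",f_scale=.001)
    A=np.c_[T[:,:2]-c0[:2],np.ones(len(T))]; co=np.linalg.lstsq(A,T[:,2],rcond=None)[0]
    print(n,len(P),"disc",f.x.round(4),"top z",np.median(T[:,2]).round(4),"slope",co[:2].round(3))
    w=(hsv[...,1]<70)&(hsv[...,2]>150)&near&(abs(C[...,2]-zt)<.012)
    k,l,st,ce=cv2.connectedComponentsWithStats(w.astype(np.uint8))
    for i in range(1,k):
        if st[i,4]>3:
            q=np.nanmedian(C[l==i],0); print("  white",st[i,4],(q-[*f.x,0]).round(3),np.degrees(np.arctan2(q[1]-f.x[1],q[0]-f.x[0])).round(0))
    b=(np.hypot(C[...,0]-.453,C[...,1]-.0205)<.12)&(C[...,2]>.009)&(C[...,2]<.019)&(im["frame"].max(-1)<135)
    if b.sum()>50: print("  base",b.sum(),cv2.minAreaRect(C[b][:,:2].astype(np.float32)*1000))
E
python3 lid.py
```

```text
33.5167 [0.45275343 0.02121505 0.2509281 ] [-2.22522716e+00 -2.21641594e+00  1.06295509e-03] [ 0.14384899  0.46112118 -1.67665226] [ 0.06 -0.1  -0.15  1.89 -0.02  1.35 -0.09]
side 687 disc [0.4503 0.0251] top z 0.2263 slope [ 0.019 -0.022]
  base 388 ((451.73736572265625, 24.590049743652344), (147.25660705566406, 154.3135223388672), 44.2205696105957)
scene 1076 disc [0.453  0.0188] top z 0.2285 slope [-0.018 -0.034]
  base 636 ((452.3014831542969, 20.164337158203125), (152.67916870117188, 149.88607788085938), 43.86328125)
wrist 18820 disc [0.4532 0.0181] top z 0.2287 slope [-0.001 -0.017]
  white 246 [0.    0.057 0.23 ] 90.0
  white 8 [-0.065  0.015  0.227] 167.0
  base 1680 ((454.4675598144531, 90.87832641601562), (63.041908264160156, 128.5424346923828), 89.75133514404297)
```

The white lug mark sits at +90°, so the lugs are at 90/-30/-150°, over the threads; the posts measured near -55° (mod 120). The disc centre is about 2.3 mm to -y of the TCP. I'll turn it part-way, lower it onto the threads, then keep turning anticlockwise.

move_arm(increments="-0.2 0.1 -5 0 0 4.5 255;-0.2 0.1 -5 0 0 4.5 255;-0.2 0.1 -5 0 0 4.5 255;-0.2 0.1 -5 0 0 4.5 255;-0.2 0.1 -5 0 0 4.5 255;-0.2 0.1 -5 0 0 4.5 255;-0.1 0.1 -5 0 0 4.5 255;0 0.1 -5 0 0 4.5 255")

```text
time: 34.33
position: [0.4514, 0.0209, 0.2105]
tool_rot: [-1.429, -2.797, 0.002]
ft_force: [-0.6, -0.4, -1.3]
grip_width: 0.159
grip_force: 29.9
```

move_arm(increments="0 0 -4 0 0 0 255;0 0 -4 0 0 0 255;0 0 -3 0 0 0 255;0 0 -2 0 0 0 255;0 0 -2 0 0 0 255;0 0 -2 0 0 0 255;0 0 -2 0 0 0 255;0 0 0 0 0 0 255")

```text
time: 35.0
position: [0.4512, 0.022, 0.1915]
tool_rot: [-1.432, -2.795, 0.002]
ft_force: [-0.6, 0.7, -1.2]
grip_width: 0.158
grip_force: 29.9
```

move_arm(increments="0 0 -1 0 0 0 255;0 0 -1 0 0 0 255;0 0 -1 0 0 0 255;0 0 -1 0 0 0 255;0 0 -1 0 0 0 255;0 0 -1 0 0 0 255;0 0 0 0 0 0 255;0 0 0 0 0 0 255")

```text
time: 35.67
position: [0.4513, 0.022, 0.1858]
tool_rot: [-1.432, -2.795, 0.001]
ft_force: [0.3, 0.4, -0.7]
grip_width: 0.161
grip_force: 29.9
```

move_arm(increments="0 0 -1 0 0 0 255;0 0 -1 0 0 0 255;0 0 -1 0 0 0 255;0 0 -1 0 0 0 255;0 0 0 0 0 0 255;0 0 0 0 0 0 255;0 0 0 0 0 0 255;0 0 0 0 0 0 255")

```text
time: 36.33
position: [0.4516, 0.022, 0.1822]
tool_rot: [-1.433, -2.796, 0.001]
ft_force: [-1.0, -0.4, 3.5]
grip_width: 0.159
grip_force: 29.9
```

Contact is at about 11 mm above seated, so the lugs are on the threads. Turning anticlockwise with a light push.

move_arm(increments="0 0 -0.3 0 0 3 255;0 0 -0.3 0 0 3 255;-0.1 0 -0.3 0 0 3 255;0 -0.1 -0.3 0 0 3 255;-0.1 -0.1 -0.3 0 0 3 255;0 -0.1 -0.3 0 0 3 255;-0.1 -0.1 -0.3 0 0 3 255;0 -0.1 -0.3 0 0 3 255")

```text
time: 37.0
position: [0.4517, 0.0217, 0.18]
tool_rot: [0.816, 3.033, -0.0]
ft_force: [0.1, 0.1, -0.9]
grip_width: 0.157
grip_force: 30.0
```

move_arm(increments="0 0 -1 0 0 0 255;0 0 -1 0 0 0 255;0 0 -1 0 0 0 255;0 0 -1 0 0 0 255;0 0 -1 0 0 0 255;0 0 0 0 0 0 255;0 0 0 0 0 0 255;0 0 0 0 0 0 255")

```text
time: 37.67
position: [0.4511, 0.0215, 0.1744]
tool_rot: [-0.82, -3.032, 0.002]
ft_force: [0.6, 0.0, -1.0]
grip_width: 0.16
grip_force: 30.0
```

move_arm(increments="0 0 -1 0 0 0 255;0 0 -1 0 0 0 255;0 0 -1 0 0 0 255;0 0 -1 0 0 0 255;0 0 -0.5 0 0 0 255;0 0 0 0 0 0 255;0 0 0 0 0 0 255;0 0 0 0 0 0 255")

```text
time: 38.33
position: [0.4517, 0.0215, 0.1709]
tool_rot: [0.82, 3.032, -0.001]
ft_force: [-1.8, 0.6, 5.4]
grip_width: 0.161
grip_force: 30.0
```

The lid has dropped (TCP at 171 mm, as predicted). Tightening clockwise.

move_arm(increments="0 0 0.5 0 0 -4 255;0.2 0.1 0 0 0 -4 255;0.1 0.1 0 0 0 -4 255;0.1 0.1 0 0 0 -4 255;0.1 0.1 0 0 0 -4 255;0.2 0.1 0 0 0 -4 255;0.1 0.1 0 0 0 -4 255;0.1 0.1 0 0 0 -4 255")

```text
time: 39.0
position: [0.4527, 0.0222, 0.171]
tool_rot: [1.628, 2.686, 0.0]
ft_force: [0.5, 0.2, 2.5]
grip_width: 0.153
grip_force: 30.0
```

move_arm(increments="0.1 0.1 0 0 0 -4 255;0.1 0.1 0 0 0 -4 255;0.1 0 0 0 0 -4 255;0.1 0.1 0 0 0 -4 255;0.1 0 0 0 0 -4 255;0.1 0.1 0 0 0 -4 255;0.1 0 0 0 0 -4 255;0.1 0.1 0 0 0 -4 255")

```text
time: 39.67
position: [0.4535, 0.0226, 0.1709]
tool_rot: [2.306, 2.133, 0.001]
ft_force: [-0.2, -0.4, 3.0]
grip_width: 0.159
grip_force: 30.0
```

```bash
python3 -c "
from h import *
s=ctrl.get_state();print(s['position'],s['ft_force'],s['torque'],s['joint_positions'].round(2));M=Rm(s['tool_rot']);print(np.degrees(np.arctan2(M[1,1],M[0,1])))"
```

```text
[0.45345753 0.02258001 0.17094045] [-0.21803026 -0.35788735  2.98391972] [-0.15269845 -0.06986487  0.07047444] [ 0.04 -0.04 -0.15  2.   -0.01  1.18 -0.18]
-4.447120522523133
```

Turned 64° with little torque. Continuing in small steps to the stop.

move_arm(increments="0 0 0 0 0 -2 255;0 0 0 0 0 -2 255;0 0 0 0 0 -2 255;0 0 0 0 0 -2 255;0 0 0 0 0 -2 255;0 0 0 0 0 -2 255;0 0 0 0 0 0 255;0 0 0 0 0 0 255")

```text
time: 40.33
position: [0.4537, 0.0234, 0.171]
tool_rot: [-2.51, -1.889, -0.003]
ft_force: [2.2, 1.7, 3.5]
grip_width: 0.187
grip_force: 33.6
```

```bash
python3 -c "
from h import *
s=ctrl.get_state();print(s['position'],s['ft_force'],s['torque'],s['joint_positions'].round(2));M=Rm(s['tool_rot']);print(np.degrees(np.arctan2(M[1,1],M[0,1])))"
```

```text
[0.45368506 0.02342026 0.1710266 ] [2.18033427 1.69793597 3.51176066] [ 0.3760531  -0.33984589  0.88275008] [ 0.05 -0.04 -0.15  2.   -0.01  1.18 -0.38]
-16.076258083421276
```

The torque rose to 0.9 N m and the bar wedged in the pads, so the stop is reached. Releasing and checking.

move_arm(increments="0 0 0 0 0 0 0;0 0 0 0 0 0 0;0 0 0 0 0 0 0;0 0 0 0 0 0 0;0 0 0 0 0 0 0;0 0 0 0 0 0 0;0 0 0 0 0 0 0;0 0 0 0 0 0 0")

```text
time: 41.0
position: [0.4527, 0.0226, 0.1703]
tool_rot: [-2.512, -1.884, 0.001]
ft_force: [-0.4, 0.8, -0.4]
grip_width: 0.71
grip_force: 0.0
```

move_arm(increments="0 0 5 0 0 0 0;0 0 10 0 0 0 0;0 0 15 0 0 0 0;0 0 15 0 0 0 0;0 0 20 0 0 0 0;0 0 20 0 0 0 0;0 0 20 0 0 0 0;0 0 0 0 0 0 0")

```text
time: 41.67
position: [0.455, 0.0229, 0.2807]
tool_rot: [2.51, 1.883, 0.01]
ft_force: [0.9, 0.7, 0.2]
grip_width: 0.996
grip_force: 0.0
```

move_arm(increments="10 0 0 0 0 2 0;20 0 0 0 0 2 0;20 0 0 0 0 2 0;20 0 0 0 0 2 0;20 0 0 0 0 2 0;20 0 0 0 0 2 0;20 0 0 0 0 2 0;20 0 0 0 0 2 0")

```text
time: 42.33
position: [0.6037, 0.0226, 0.2756]
tool_rot: [-2.224, -2.218, 0.001]
ft_force: [-0.0, -0.7, 1.0]
grip_width: 0.999
grip_force: 0.0
```

```bash
python3 - <<'E'
from h import *
from scipy.optimize import least_squares
s=ctrl.get_state(); print(s["time"],s["position"],s["ft_force"])
ims={n:ctrl.get_image(n) for n in("side","scene")}
for n,im in ims.items():
    C=cloud(im); hsv=cv2.cvtColor(im["frame"],cv2.COLOR_RGB2HSV)
    near=(np.hypot(C[...,0]-.453,C[...,1]-.0205)<.09)&(C[...,2]>.1)&(C[...,2]<.2)
    P=C[(hsv[...,1]>140)&((hsv[...,0]<7)|(hsv[...,0]>173))&near]
    T=P[P[:,2]<.156]; h=cv2.convexHull(T[:,:2].astype(np.float32))[:,0]
    f=least_squares(lambda c:np.hypot(h[:,0]-c[0],h[:,1]-c[1])-.0665,[.453,.02],loss="soft_l1",f_scale=.001)
    B=P[P[:,2]>.166]; print(n,len(P),f.x.round(4),"top",np.percentile(P[:,2],[50,90]).round(4),"bar",cv2.minAreaRect(B[:,:2].astype(np.float32)*1000) if len(B)>4 else 0)
    w=(hsv[...,1]<80)&(hsv[...,2]>150)&near&(C[...,2]>.14)
    k,l,st,ce=cv2.connectedComponentsWithStats(w.astype(np.uint8))
    for i in range(1,k):
        if st[i,4]>2:
            q=np.nanmedian(C[l==i],0); print("  white",st[i,4],(q-[*f.x,0]).round(3),np.degrees(np.arctan2(q[1]-f.x[1],q[0]-f.x[0])).round(0))
cc=np.hstack([cv2.resize(ims["side"]["frame"][120:270,180:330],(400,400),interpolation=2),cv2.resize(ims["scene"]["frame"][140:290,200:350],(400,400),interpolation=2)])
cv2.imwrite("pics/c9.png",cc[:,:,::-1])
E
```

```text
42.3333 [0.60369881 0.02263097 0.27561295] [-0.02228088 -0.68223559  0.98646968]
side 767 [0.4512 0.0252] top [0.1469 0.1644] bar ((452.76416015625, 24.01091766357422), (65.65202331542969, 16.371065139770508), 82.94123840332031)
scene 1157 [0.4536 0.0231] top [0.1487 0.1576] bar ((452.3612365722656, 20.62042999267578), (60.862918853759766, 14.840785026550293), 84.47846221923828)
  white 3 [-0.047 -0.047  0.15 ] -135.0
```

View pics/c9.png

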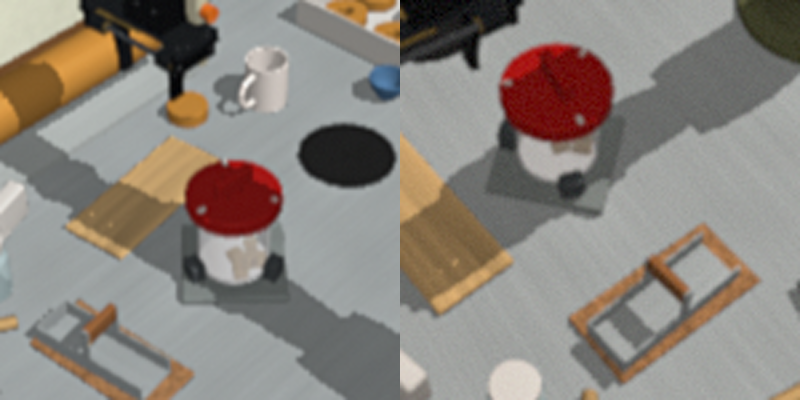

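The lid is seated (top at 148 mm) and the pan is empty on its mat, but the bar angle says about 66° of turn. I'll regrip aligned and firmer to make sure it is hard against the stop.

move_arm(increments="-20 0 0 0 0 -1 0;-20 0 0 0 0 -1 0;-20 0 0 0 0 -1 0;-20 0 0 0 0 -1 0;-20 0 0 0 0 -1 0;-20 0 0 0 0 -1 0;-20 0 0 0 0 0 0;-11 0 0 0 0 0 0", grip_force=60)

```text
time: 43.1
position: [0.4495, 0.0227, 0.2758]
tool_rot: [-2.339, -2.096, 0.001]
ft_force: [-0.1, -0.1, 0.3]
grip_width: 0.994
grip_force: 0.0
```

move_arm(increments="0 0 -20 0 0 0 0;0 0 -20 0 0 0 0;0 0 -20 0 0 0 0;0 0 -15 0 0 0 0;0 0 -12 0 0 0 0;0 0 -10 0 0 0 0;0 0 -6 0 0 0 0;0 0 0 0 0 0 0")

```text
time: 43.77
position: [0.4511, 0.0226, 0.1714]
tool_rot: [-2.338, -2.095, 0.003]
ft_force: [-0.6, -0.3, 0.1]
grip_width: 0.998
grip_force: 0.0
```

move_arm(increments="0 0 0 0 0 0 255;0 0 0 0 0 0 255;0 0 0 0 0 0 255;0 0 0 0 0 0 255;0 0 0 0 0 0 255;0 0 0 0 0 0 255;0 0 0 0 0 0 255;0 0 0 0 0 0 255")

```text
time: 44.43
position: [0.4518, 0.0227, 0.1725]
tool_rot: [-2.339, -2.096, 0.001]
ft_force: [-0.3, -0.0, 0.5]
grip_width: 0.478
grip_force: 0.0
```

move_arm(increments="0 0 0 0 0 0 255;0 0 0 0 0 0 255;0 0 0 0 0 0 255;0 0 0 0 0 0 255;0 0 0 0 0 0 255;0 0 0 0 0 0 255;0 0 0 0 0 0 255;0 0 0 0 0 0 255")

```text
time: 45.1
position: [0.4525, 0.0228, 0.1727]
tool_rot: [-2.339, -2.097, -0.001]
ft_force: [3.8, 0.7, -1.3]
grip_width: 0.159
grip_force: 59.7
```

move_arm(increments="0 0 0 0 0 -1 255;0 0 0 0 0 -1 255;0 0 0 0 0 -1 255;0 0 0 0 0 -1 255;0 0 0 0 0 -1 255;0 0 0 0 0 0 255;0 0 0 0 0 0 255;0 0 0 0 0 0 255")

```text
time: 45.77
position: [0.4529, 0.0227, 0.1726]
tool_rot: [2.425, 1.995, 0.002]
ft_force: [5.7, -0.3, -3.2]
grip_width: 0.164
grip_force: 63.1
```

```bash
python3 -c "
from h import *
s=ctrl.get_state();print(s['position'],s['ft_force'],s['torque'],s['grip_width']);M=Rm(s['tool_rot']);print(np.degrees(np.arctan2(M[1,1],M[0,1])))"
```

```text
[0.45294726 0.02268081 0.17264099] [ 5.68836971 -0.30305208 -3.19992487] [ 0.01816163 -1.47412665  1.36586018] 0.16386539583282075
-11.13340271465563
```

Hard stop: 1.4 N m with no further turning. Releasing.

move_arm(increments="0 0 0 0 0 1 255;0 0 0 0 0 1 255;0 0 0 0 0 0 0;0 0 0 0 0 0 0;0 0 0 0 0 0 0;0 0 0 0 0 0 0;0 0 0 0 0 0 0;0 0 0 0 0 0 0")

```text
time: 46.43
position: [0.4514, 0.0225, 0.1723]
tool_rot: [-2.393, -2.033, 0.002]
ft_force: [0.7, 0.6, -0.2]
grip_width: 0.53
grip_force: 0.0
```

move_arm(increments="0 0 0 0 0 0 0;0 0 0 0 0 0 0;0 0 5 0 0 0 0;0 0 10 0 0 0 0;0 0 20 0 0 0 0;0 0 20 0 0 0 0;0 0 20 0 0 0 0;0 0 20 0 0 0 0")

```text
time: 47.1
position: [0.4518, 0.0227, 0.2695]
tool_rot: [-2.393, -2.035, -0.001]
ft_force: [-0.4, 0.6, -0.4]
grip_width: 0.991
grip_force: 0.0
```

move_arm(increments="10 0 0 0 0 2 0;20 0 0 0 0 2 0;20 0 0 0 0 2 0;20 0 0 0 0 2 0;20 0 0 0 0 0 0;20 0 0 0 0 0 0;20 0 0 0 0 0 0;0 0 0 0 0 0 0")

```text
time: 47.77
position: [0.5846, 0.0225, 0.2676]
tool_rot: [-2.246, -2.196, -0.001]
ft_force: [0.1, -0.2, -0.1]
grip_width: 1.002
grip_force: 0.0
```

```bash
python3 - <<'E'
from h import *
for n in("side","scene"):
    im=ctrl.get_image(n); C=cloud(im); hsv=cv2.cvtColor(im["frame"],cv2.COLOR_RGB2HSV)
    near=(np.hypot(C[...,0]-.453,C[...,1]-.0205)<.09)&(C[...,2]>.1)&(C[...,2]<.2)
    P=C[(hsv[...,1]>140)&((hsv[...,0]<7)|(hsv[...,0]>173))&near]
    B=P[P[:,2]>.166]; print(n,"top",np.median(P[:,2]).round(4),"bar",cv2.minAreaRect(B[:,:2].astype(np.float32)*1000))
E
```

```text
side top 0.1469 bar ((451.7464294433594, 24.40365219116211), (66.10202026367188, 18.523286819458008), 87.48106384277344)
scene top 0.1487 bar ((451.0558166503906, 21.052093505859375), (61.4063606262207, 14.503612518310547), 85.55137634277344)
```

The lid is down and against its stop, the pan is level on its mat, and the gripper is clear. Handing in.

```bash
python3 -c "
from bench import ctrl
print(ctrl.close_job())"
```

```text
the job is handed in; nothing more can be done
None
```

I handed the job in at about 48 s of the 210 s allowed; no verdict came back. By my own checks the rusks are in the jar, the empty pan is flat on its mat, and the lid is seated and turned clockwise to a hard stop. The pan rested on the jar rim and slipped slightly in the grip while tipping.

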